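Refuse a three-pole fuse block and refit its phase barriers

ROBOT

A 6-joint arm with a two-finger parallel gripper is mounted at the origin on the work surface; the furniture and walls round the work are solid. World frame = base frame: x ahead of the robot, y to its left, z up, the work surface at z = 0. Lengths are in m, angles in rad, forces in N, time in s.
With the tool pointing down it reaches from about 0.25 to 0.85 m from the base axis. Payload 12.5 kg.
Tool frame: the origin (TCP) lies at the very end of the fingers, on their centre line; the grasp point (between the pads) lies 19 mm behind it; z points along the fingers, y is the line along which they close (so a half turn about z gives the same grasp; the last joint's range is limited). The gripper opens to 93 mm and grips with 3 to 60 N. Pads are 15 mm wide; open, the fingers measure 128 mm over their backs; the gripper's body (75 mm by 188 mm) begins 65 mm behind the grasp point.
Start: joints at [-1.4, 0.351, 1.652, -0, 1.139, -0.085], TCP at [0.139, -0.532, 0.219] pointing down, gripper open.
Joint ranges: [-2.75, 2.75], [-0.79, 2.1], [0.01, 2.65], [-1.57, 4.71], [0.07, 3.14], [-2.87, 2.87]. Speed limits (rad/s): [2.22, 2.22, 2.79, 3.14, 3.14, 3.14].

INTERFACE

Orientations are given as a unit quaternion [x, y, z, w].
In Python, from plant import robot gives the robot as it stands.
- The arm moves only by the shell command python3 jog.py 'ROWS' [OPENING] [FORCE]. ROWS is rows parted by semicolons, their numbers by spaces, 1 to 12 of them, each of 4 numbers: dx, dy, dz in m, then a turn about the tool's z in rad; each row shifts and turns the commanded pose from where the row before left it, along the tool's axes as they then stand; what a row does not reach is not made up. A row lasts 1/12 s, in which the tool goes at most 0.0417 m and 0.125 rad, less where a joint would pass 70% of its speed; a pose out of reach is approached as far as the arm can. OPENING is the finger opening in m, set as the command begins (- or left out keeps the last). The fingers move at their own pace and stop on an object; FORCE is the grip in N (left out, the last holds). Time passes only in rows, so rows that do not move let the fingers close. It prints the time, the measured TCP pose, the force, the opening and the grip force at its end.
- robot.get_state(): the state, without advancing time (a new reading comes with each control period).
- robot.get_image(name): name is "scene" or "top" or "wrist"; returns the picture (420x560x3 uint8, red, green, blue); there is no depth.
- robot.calibration(name): a dict with "fx", "fy", "cx", "cy" (pixels), "origin" and "rotation" of the camera in the world. Camera axes: x right, y down, z forward; pixel columns grow to the right and rows downward; lengths in m; the calibration is good to about 2 mm. A picture is of the moment at which its call begins: read the wrist's pose just before it. calibration takes no time and is no camera call; for the wrist camera it gives the pose at the moment of the call.
- robot.sign_off(): hands the job in; it is judged then, once.
The state is a dict: "time_s": time; "qpos": joint angles; "dq": joint speeds; "joint_efforts": joint torques, N m; "tcp_pos": TCP position; "orientation": TCP orientation; "contact_force": force on the tool from outside, world axes, zero at the start; "ft_torque": the same for the moment, N m; "width": finger opening in m; "grip_force": force on a finger pad.
Only numpy, scipy, OpenCV 4.12 (cv2) and the standard library are available. Lean on these libraries where they do the work, as an engineer would, in place of code of your own. Each camera call takes 0.05 s, during which the arm holds its last target. There are 200 camera calls.

TASK

Refit the three-pole fuse block: first pull every blown fuse still sitting in its spring clips up and out and lay it in the steel scrap tray, then press the three new fuses lying on the bench fully home in the spring clips, one in each pole. Last, once all three fuses are in, move the two grey barriers from the wooden stand to the block and stand them on edge, right down in the two slots between the poles. Leave the glue stick, the spray bottle and the roll of labels where they are.

Things in the scene. Friction and masses are not known exactly. Their poses are not given: they have to be found in the camera images.
- fuse_block: black three-pole fuse block fixed to the bench, base 150 (x) x 212 (y) x 22 mm high; origin at the centre of its underside, x along the fuses, y across the poles (72 mm apart), z up. Each pole has two brass spring clips, 12 mm long (x), centred 32 mm either side of its middle: 52 mm is free between them for barrel and fingers, 3 mm of play for the barrel either way
- pole0 (a point): centre of a fuse fully home in pole 0 (y = -72 mm of the block), 48 mm above the bench, 26 mm above the base; axes as the block's, fuse axis along x. A clip is two sprung leaves that spread as a round end cap is pushed straight down between their flared lips (22 mm apart, 65 mm up; throat 10 mm, 55 mm up) and snap over it. Pressing in takes 8 to 18 N in all, pulling straight up about 10 N
- pole1 (a point): centre of a fuse fully home in pole 1 (y = 0 mm of the block), 48 mm above the bench; otherwise as pole0
- pole2 (a point): centre of a fuse fully home in pole 2 (y = +72 mm of the block), 48 mm above the bench; otherwise as pole0
- slot0 (a point): centre of the floor of barrier slot 0, at y = -36 mm of the block, midway between two poles, 22 mm above the bench; axes as the block's. The slot is 6.5 mm wide (y), 102 mm long (x) and 14 mm deep, and above that flared rims 6 mm high lead in
- slot1 (a point): centre of the floor of barrier slot 1, at y = +36 mm of the block, midway between two poles, 22 mm above the bench; axes as the block's. The slot is 6.5 mm wide (y), 102 mm long (x) and 14 mm deep, and above that flared rims 6 mm high lead in
- blown_0: blown cartridge fuse (may be absent), at the start seated in pole 0: white square ceramic barrel 46 mm long, 26 x 26 mm in section, with a round brass end cap 16 mm across and 18 mm long on each end (82 mm overall, 0.1 kg). Origin at its very centre, x along its axis; it may lie on any flat side, either way round. A steel tell-tale pin stands 6 mm out of one end
- blown_1: blown cartridge fuse (may be absent), at the start seated in pole 1: white square ceramic barrel 46 mm long, 26 x 26 mm in section, with a round brass end cap 16 mm across and 18 mm long on each end (82 mm overall, 0.1 kg). Origin at its very centre, x along its axis; it may lie on any flat side, either way round. A steel tell-tale pin stands 6 mm out of one end
- blown_2: blown cartridge fuse (may be absent), at the start seated in pole 2: white square ceramic barrel 46 mm long, 26 x 26 mm in section, with a round brass end cap 16 mm across and 18 mm long on each end (82 mm overall, 0.1 kg). Origin at its very centre, x along its axis; it may lie on any flat side, either way round. A steel tell-tale pin stands 6 mm out of one end
- fuse_0: new cartridge fuse, at the start lying on the bench: white square ceramic barrel 46 mm long, 26 x 26 mm in section, with a round brass end cap 16 mm across and 18 mm long on each end (82 mm overall, 0.1 kg). Origin at its very centre, x along its axis; it may lie on any flat side, either way round
- fuse_1: new cartridge fuse, at the start lying on the bench: white square ceramic barrel 46 mm long, 26 x 26 mm in section, with a round brass end cap 16 mm across and 18 mm long on each end (82 mm overall, 0.1 kg). Origin at its very centre, x along its axis; it may lie on any flat side, either way round
- fuse_2: new cartridge fuse, at the start lying on the bench: white square ceramic barrel 46 mm long, 26 x 26 mm in section, with a round brass end cap 16 mm across and 18 mm long on each end (82 mm overall, 0.1 kg). Origin at its very centre, x along its axis; it may lie on any flat side, either way round
- barrier_0: grey plastic phase barrier, at the start standing in one of the stand's slots: upright plate 96 mm long (x), 5 mm thick (y) and 72 mm high, with a bead 10 mm thick along its upper edge (the top 12 mm) to grip it by; 0.06 kg. Origin at the middle of its lower edge, z up the plate
- barrier_1: grey plastic phase barrier, at the start standing in one of the stand's slots: upright plate 96 mm long (x), 5 mm thick (y) and 72 mm high, with a bead 10 mm thick along its upper edge (the top 12 mm) to grip it by; 0.06 kg. Origin at the middle of its lower edge, z up the plate
- stand: light wooden block 130 x 130 x 26 mm high fixed to the bench, with two slots 7 mm wide, 100 mm long (x) and 18 mm deep at y = -36 and +36 mm; origin at the centre of its underside, z up
- tray: open steel scrap tray fixed to the bench, 130 (x) x 210 (y) x 22 mm high, walls and floor 3 mm thick; origin at the centre of its underside
- tray_in (a point): centre of the tray's inner floor, axes as the tray's
- glue_stick: bystander: white and orange glue stick standing upright, 26 mm across, 87 mm high; origin at the centre of its foot
- spray_bottle: bystander: blue spray bottle, 58 mm across, 150 mm high; origin at the centre of its foot
- label_roll: bystander: white roll of labels lying flat, 100 mm across, 60 mm high; origin at the centre of its underside

How it is judged:
By the outcome, as a careful person would: the job done as asked, in the order asked, and still so for the second after the job is handed in, with the robot touching nothing.
Of blown_0, blown_1, blown_2 only 2 to 3 are there at a start; the rules pass over those that are not, and their reading is None.
At some moment in a run one of fuse_0, fuse_1, fuse_2 may be knocked a few centimetres aside while the robot is not near it.
It also fails if it takes over 208 s, if anything falls off the work surface, if the arm or the gripper's body presses on something with over 40 N, if the wrist force passes 120 N, or if a joint passes its speed limit or range.

## Working session

There is one attempt and no reset: what is moved stays moved. The work goes in short steps, Python scripts to look and compute and a shell command to move; the robot and the scene stay as the last step left them, time stands still between calls to the robot, and variables do not carry over. Pictures are saved under pics/ and viewed, at most 14 in all, crops included, and the job is handed in when it is done.

```bash
ls; mkdir -p pics
python3 - <<'E'
from plant import robot
import cv2
s=robot.get_state();print(s['time_s'],s['tcp_pos'],s['orientation'])
for n in ("top","scene"):
    c=robot.calibration(n);print(n,c)
    im=robot.get_image(n);cv2.imwrite(f"pics/{n}0.png",cv2.resize(im[:,:,::-1],(800,600),interpolation=cv2.INTER_CUBIC))
print(robot.calibration("wrist"))
E
```

```text
jog.py
pics
plant.py
0.0 [ 0.13910431 -0.53175394  0.21810588] [ 9.91832576e-01  1.27545321e-01 -3.74716901e-05 -5.75144163e-04]
top {'fx': 530.137765775016, 'fy': 530.137765775016, 'cx': 287.58887109877816, 'cy': 197.09800520604662, 'origin': array([ 0.30512437, -0.02470633,  1.46163823]), 'rotation': array([ 0.70851014, -0.69966687,  0.0684151 , -0.06163623])}
scene {'fx': 544.6153755407631, 'fy': 544.6153755407631, 'cx': 281.7984664830541, 'cy': 210.21213440569593, 'origin': array([0.1263951 , 0.89476968, 0.95800778]), 'rotation': array([-0.20542825,  0.8873536 , -0.40102099,  0.09790295])}
{'fx': 312.30566738249763, 'fy': 312.30566738249763, 'cx': 278.4848629049116, 'cy': 207.5718616299358, 'origin': array([ 0.2114856 , -0.51388304,  0.38364202]), 'rotation': array([ 0.7843064 , -0.60524922, -0.08356462,  0.10748867])}
```
View pics/top0.png

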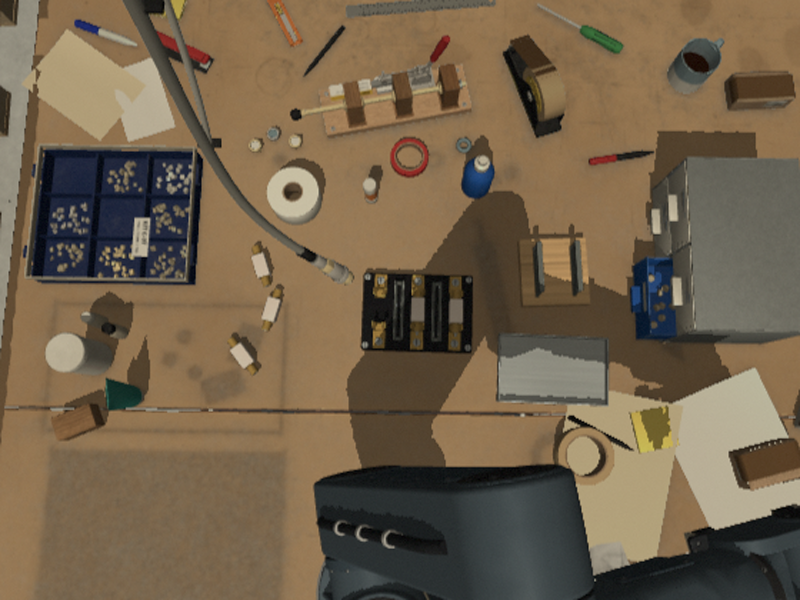

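View pics/scene0.png

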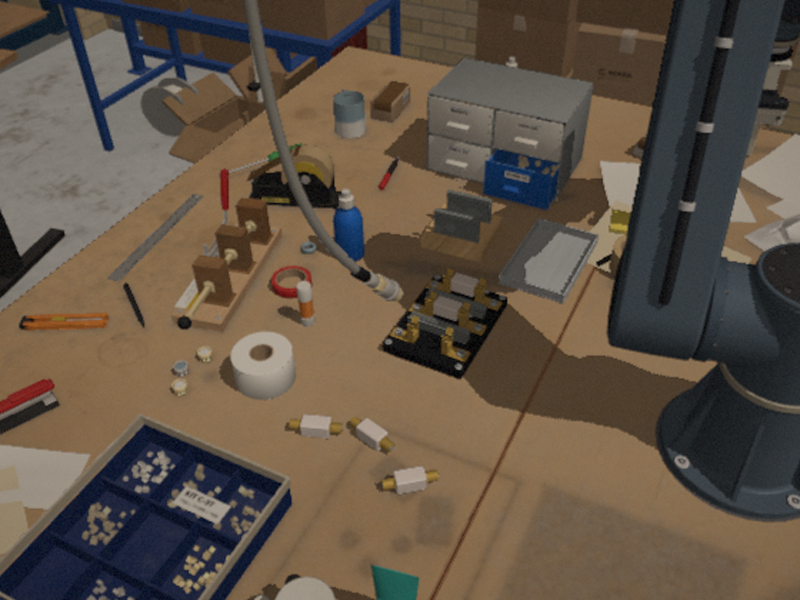

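Create h.py:
```python
import numpy as np, cv2
from scipy.spatial.transform import Rotation as R
from plant import robot
def ray(c,u,v):
    d=R.from_quat(c['rotation']).apply([(u-c['cx'])/c['fx'],(v-c['cy'])/c['fy'],1]); return np.array(c['origin']),d
def at(c,u,v,z):
    o,d=ray(c,u,v); return o+d*(z-o[2])/d[2]
def proj(c,p):
    q=R.from_quat(c['rotation']).inv().apply(np.array(p)-c['origin']); return q[...,0]/q[...,2]*c['fx']+c['cx'],q[...,1]/q[...,2]*c['fy']+c['cy']
def tri(c1,p1,c2,p2):
    o1,d1=ray(c1,*p1);o2,d2=ray(c2,*p2)
    s=np.linalg.lstsq(np.c_[d1,-d2],o2-o1,rcond=None)[0]
    a,b=o1+d1*s[0],o2+d2*s[1]; return (a+b)/2,np.linalg.norm(a-b)
def tool(p):  # world target TCP -> displacement in tool axes
    s=robot.get_state(); return R.from_quat(s['orientation']).inv().apply(np.array(p)-s['tcp_pos'])
def yaw():  # angle of the tool's y axis (closing line) in world, deg
    s=robot.get_state(); y=R.from_quat(s['orientation']).apply([0,1,0]); return np.degrees(np.arctan2(y[1],y[0]))
```

Run:
```python
from h import *
im=cv2.imread('pics/top0.png')
r=cv2.INTER_CUBIC
im=robot.get_image('top')[:,:,::-1]
cv2.imwrite('pics/c1.png',cv2.resize(im[155:275,160:340],(800,533),interpolation=r))
cv2.imwrite('pics/c2.png',cv2.resize(im[150:290,335:435],None,fx=4.2,fy=4.2,interpolation=r))
ct=robot.calibration('top');cs=robot.calibration('scene')
k=.7
for a,b in [((348,277),(393,291)),((300,250),(355,268)),((250,215),(318,222)),((212,155),(290,160))]:
    print(tri(ct,(a[0]*k,a[1]*k),cs,(b[0]*k,b[1]*k)))
```

```text
(array([0.55484538, 0.0742412 , 0.16569174]), np.float64(0.0033062250964830775))
(array([0.57970514, 0.14621811, 0.25601814]), np.float64(7.54884191312196e-05))
(array([0.60143056, 0.20449364, 0.36947946]), np.float64(0.009685879336600797))
(array([0.63677136, 0.22944519, 0.47535781]), np.float64(0.04801749435282154))
```

View pics/c1.png

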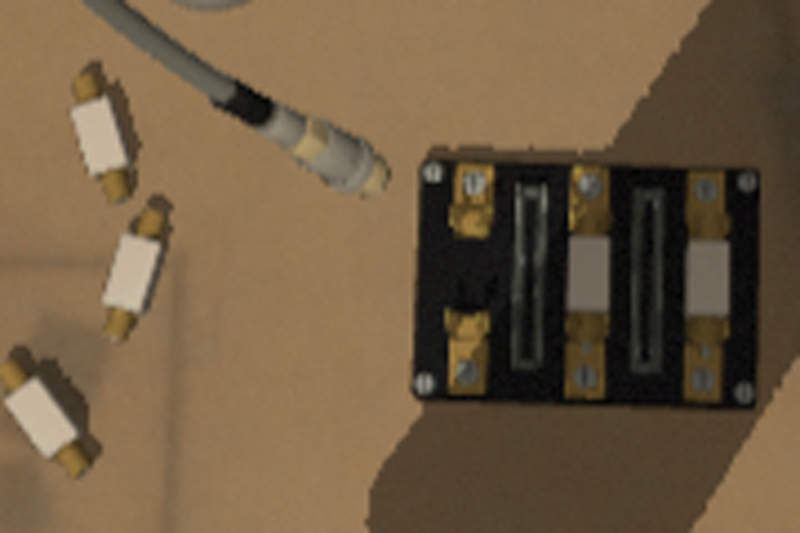

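View pics/c2.png

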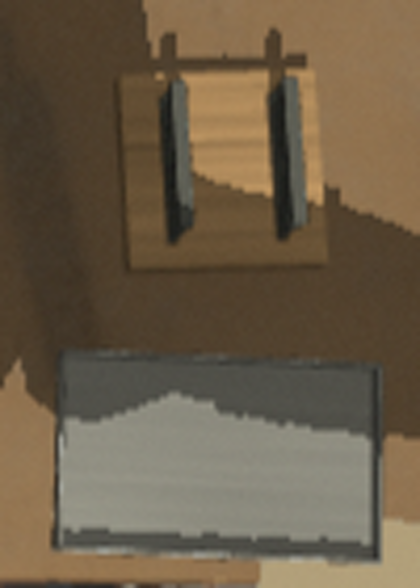

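Run:
```python
from h import *
np.set_printoptions(precision=4,suppress=True)
c=robot.calibration('top')
A=lambda u,v,z:at(c,160+u/4.444,155+v/4.444,z)[:2]
B=lambda u,v,z:at(c,335+u/4.2,150+v/4.2,z)[:2]
def ang(p,q):d=p-q;return np.degrees(np.arctan2(d[1],d[0]))
P=[A(*p,.022) for p in [(420,160),(760,170),(755,408),(413,398)]]
print('block',np.mean(P,0),[np.linalg.norm(P[i]-P[i-1]) for i in range(4)],'xdir',ang(P[0],P[3]),ang(P[1],P[2]),'ydir',ang(P[0],P[1]),ang(P[3],P[2]))
for a,b in [((530,185),(526,370)),((651,188),(646,373))]:
    p,q=A(*a,.04),A(*b,.04);print('slot',(p+q)/2,ang(p,q),np.linalg.norm(p-q))
for m in [(588,274),(709,279)]:print('blown',A(*m,.061))
for m,a,b in [((101,135),(89,68),(118,195)),((134,272),(154,202),(117,335)),((43,418),(10,362),(80,470))]:
    p,q=A(*a,.013),A(*b,.013);print('new',A(*m,.026),(p+q)/2,ang(p,q),np.linalg.norm(p-q))
P=[B(*p,.026) for p in [(118,72),(314,68),(327,262),(128,268)]]
print('stand',np.mean(P,0),[np.linalg.norm(P[i]-P[i-1]) for i in range(4)],'xdir',ang(P[0],P[3]),ang(P[1],P[2]))
for a,b in [((180,82),(187,209)),((290,77),(298,226))]:
    p,q=B(*a,.08),B(*b,.08);print('barr',(p+q)/2,ang(p,q),np.linalg.norm(p-q))
P=[B(*p,.022) for p in [(58,352),(380,364),(377,558),(54,548)]]
print('tray',np.mean(P,0),[np.linalg.norm(P[i]-P[i-1]) for i in range(4)],'xdir',ang(P[0],P[3]),ang(P[1],P[2]))
print(yaw())
```

```text
block [ 0.5135 -0.0501] [np.float64(0.1482611942039635), np.float64(0.21184560789423948), np.float64(0.14833600732993515), np.float64(0.2091431102615419)] xdir -0.3347844854510856 -1.3789653290431056 ydir 89.06658341775213 89.0450997681963
slot [ 0.5141 -0.0137] -0.3896026084753877 0.11388729727107748
slot [ 0.5132 -0.0872] -1.2334545882041297 0.1139423789360551
blown [ 0.5132 -0.0499]
blown [ 0.5111 -0.1226]
new [0.6016 0.2528] [0.6068 0.254 ] 15.190547053728734 0.08398361691233693
new [0.516  0.2285] [0.5203 0.2299] -12.89564173862062 0.08580373566470044
new [0.4257 0.2796] [0.4282 0.2813] 35.1965734126095 0.08023379897582317
stand [ 0.5973 -0.3141] [np.float64(0.13162309062121325), np.float64(0.13061667512738195), np.float64(0.13051408178035062), np.float64(0.13054789801210986)] xdir 2.0145926519961512 1.9823485388849873
barr [ 0.5999 -0.2791] 1.9537914563173726 0.08243617024923805
barr [ 0.5971 -0.3494] 1.3540451641845617 0.09665728327603774
tray [ 0.4085 -0.3076] [np.float64(0.1260431128321131), np.float64(0.20971159193504504), np.float64(0.12486770978501498), np.float64(0.2070206500343346)] xdir -1.7143194345601582 -2.9537745734949197
-75.34481351517303
```

Run:
```python
from h import *
np.set_printoptions(precision=3,suppress=True)
im=cv2.imread('pics/scene0.png')
cv2.imwrite('pics/c3.png',cv2.resize(im[130:530,240:520],None,fx=2,fy=2,interpolation=2)[:,:][:600])
c=robot.calibration('top');cs=robot.calibration('scene')
S=np.array([(248,-60),(255,0),(262,60),(275,125),(290,180),(312,222),(340,255),(365,275),(380,285),(400,295)])*.7
t=np.linspace(0,1,400);k=np.linspace(0,1,len(S))
Sx=np.c_[np.interp(t,k,S[:,0]),np.interp(t,k,S[:,1])]
for p in [(160,75),(190,130),(215,175),(245,215),(275,238),(305,253),(325,265),(345,275),(352,279)]:
    b=min((tri(c,(p[0]*.7,p[1]*.7),cs,s)+(s/.7,) for s in Sx),key=lambda r:r[1]);print(p,b[0],round(b[1],4),b[2])
```

```text
(160, 75) [0.646 0.226 0.722] 0.0255 [248. -60.]
(190, 130) [0.634 0.225 0.631] 0.0001 [257.789  23.91 ]
(215, 175) [0.624 0.228 0.499] 0.0002 [278.045 136.165]
(245, 215) [0.603 0.212 0.379] 0.0002 [309.684 217.579]
(275, 238) [0.587 0.179 0.307] 0.0004 [336.842 251.278]
(305, 253) [0.577 0.139 0.247] 0.0004 [359.737 270.789]
(325, 265) [0.566 0.11  0.206] 0.0002 [376.391 282.594]
(345, 275) [0.556 0.079 0.169] 0.0002 [391.88 290.94]
(352, 279) [0.552 0.067 0.156] 0.0003 [397.744 293.872]
```

View pics/c3.png

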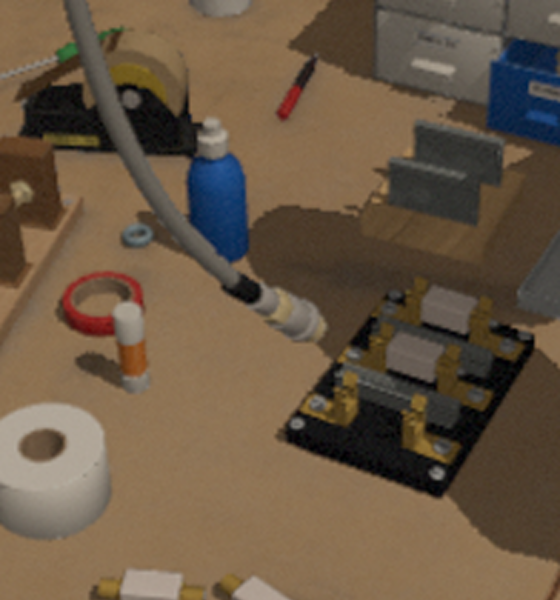

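```bash
T='0 0 0 -0.125'; python3 jog.py '0 0 0 -0.125;0 0 0 -0.125;0 0 0 -0.125;0 0 0 -0.125;0 0 0 -0.125;0 0 0 -0.125;0 0 0 -0.125;0 0 0 -0.125;0 0 0 -0.125;0 0 0 -0.125;0 0 0 -0.125;0 0 0 -0.125' 0.06 60; python3 jog.py '0 0 0 -0.125;0 0 0 -0.125;0 0 0 -0.125;0 0 0 -0.125;0 0 0 -0.125;0 0 0 -0.125;0 0 0 -0.125;0 0 0 -0.125;0 0 0 -0.125;0 0 0 -0.125;0 0 0 -0.125'; python3 -c "
from h import *
print(yaw(),tool([.512,-.122,.2]),robot.get_state()['qpos'])"
```

```text
time_s: 1.15
tcp_pos: [0.1391, -0.5319, 0.2184]
orientation: [0.636, 0.771, 0.0, -0.0]
contact_force: [0.7, 0.7, -0.5]
width: 0.0602
grip_force: 0.0
time_s: 2.07
tcp_pos: [0.1559, -0.5282, 0.2177]
orientation: [0.022, 1.0, -0.004, -0.014]
contact_force: [-0.3, -1.0, -0.4]
width: 0.0603
grip_force: 0.0
87.50715577911416 [-0.33835937  0.42140078  0.00499359] [-1.35379089  0.35389835  1.64996301 -0.03164861  1.13731845 -2.86768039]
```

```bash
python3 jog.py '-0.026 0.032 0 0;-0.026 0.032 0 0;-0.026 0.032 0 0;-0.026 0.032 0 0;-0.026 0.032 0 0;-0.026 0.032 0 0;-0.026 0.032 0 0;-0.026 0.032 0 0;-0.026 0.032 0 0;-0.026 0.032 0 0;-0.026 0.032 0 0;-0.026 0.032 0 0'; python3 jog.py '0 0 0 0;0 0 0 0;0 0 0 0'; python3 -c "
from h import *
print(yaw(),tool([.512,-.122,.2]),robot.get_state()['qpos'])
cv2.imwrite('pics/w1.png',robot.get_image('wrist')[:,:,::-1]); print(robot.calibration('wrist'))"
```

```text
time_s: 3.07
tcp_pos: [0.4863, -0.1549, 0.2062]
orientation: [0.021, 1.0, -0.004, -0.014]
contact_force: [0.6, -0.5, -0.6]
width: 0.0599
grip_force: 0.0
time_s: 3.32
tcp_pos: [0.485, -0.1569, 0.206]
orientation: [0.02, 1.0, -0.004, -0.014]
contact_force: [0.3, 0.8, -0.6]
width: 0.0598
grip_force: 0.0
87.67956300743951 [-0.02573687  0.03601192  0.00498468] [-0.39481247  0.30463004  1.75122119 -0.01927504  1.10912439 -1.91620874]
{'fx': 312.30566738249763, 'fy': 312.30566738249763, 'cx': 278.4848629049116, 'cy': 207.5718616299358, 'origin': array([ 0.41512594, -0.15389698,  0.37356114]), 'rotation': array([0.71585277, 0.68761642, 0.0809455 , 0.09047817])}
```

View pics/w1.png

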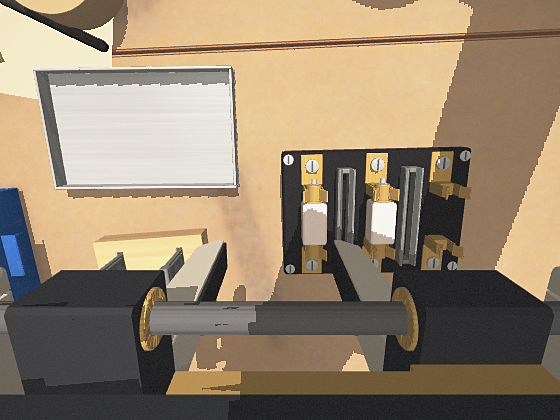

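```bash
for i in 1 2 3; do python3 jog.py '0 0 0 0.125;0 0 0 0.125;0 0 0 0.125;0 0 0 0.125;0 0 0 0.125;0 0 0 0.125;0 0 0 0.125;0 0 0 0.125;0 0 0 0.125;0 0 0 0.125;0 0 0 0.125;0 0 0 0.125' | head -2; done; python3 jog.py '0 0 0 0.125;0 0 0 0.1;0 0 0 0;0 0 0 0'; python3 -c "
from h import *
s=robot.get_state();q=R.from_quat(s['orientation']);print(q.apply([0,0,1]),q.inv().apply([0,0,-1]),s['qpos'])"
```

```text
time_s: 4.37
tcp_pos: [0.4845, -0.1581, 0.2063]
time_s: 5.37
tcp_pos: [0.4845, -0.1581, 0.2063]
time_s: 6.37
tcp_pos: [0.4845, -0.1581, 0.2063]
time_s: 6.7
tcp_pos: [0.4848, -0.1577, 0.2063]
orientation: [-0.688, 0.725, 0.007, -0.012]
contact_force: [0.9, 0.2, 0.5]
width: 0.0602
grip_force: 0.0
[-0.0274927  -0.00705929 -0.99959708] [-0.00848252 -0.02708743  0.99959708] [-0.39650449  0.30404394  1.75112609 -0.01913323  1.10913434  2.80594555]
```

```bash
python3 -c "
from h import *
print(yaw(),tool([.15,-.53,.21])/12,np.linalg.norm(tool([.15,-.53,.21])))"
```

```text
177.00601214025366 [0.03243389 0.02623978 0.00067971] 0.5006957056871578
```

```bash
python3 jog.py '0.032 0.026 0 0;0.032 0.026 0 0;0.032 0.026 0 0;0.032 0.026 0 0;0.032 0.026 0 0;0.032 0.026 0 0;0.032 0.026 0 0;0.032 0.026 0 0;0.032 0.026 0 0;0.032 0.026 0 0;0.032 0.026 0 0;0.032 0.026 0 0' |head -2; python3 jog.py '0 0 0 0.125;0 0 0 0.125;0 0 0 0.125;0 0 0 0.125;0 0 0 0.125;0 0 0 0.125;0 0 0 0.125;0 0 0 0;0 0 0 0';  python3 -c "
from h import *
s=robot.get_state();q=R.from_quat(s['orientation']);print(q.apply([0,0,1]),s['qpos'])"
```

```text
time_s: 7.7
tcp_pos: [0.1509, -0.5247, 0.2181]
time_s: 8.45
tcp_pos: [0.1529, -0.5234, 0.218]
orientation: [-0.318, 0.948, 0.001, -0.014]
contact_force: [0.1, -0.4, 0.2]
width: 0.0599
grip_force: 0.0
[-0.02750835 -0.0069795  -0.99959721] [-1.35754232  0.34367497  1.66397625 -0.03131903  1.13312987  2.72039654]
```

```bash
python3 jog.py '0 0 0 0.125;0 0 0 0.06;0 0 0 0;0 0 0 0'|head -2;  cat >l.py <<'E'
from h import *
s=robot.get_state();q=R.from_quat(s['orientation']);print(q.apply([0,0,1]),s['qpos'],yaw())
E
python3 l.py; python3 jog.py '0 0 0 0.04;0 0 0 0;0 0 0 0'|head -2; python3 l.py
```

```text
time_s: 8.78
tcp_pos: [0.1433, -0.5254, 0.2182]
[-0.01382389 -0.00442351 -0.99989466] [-1.3826521   0.34122419  1.6667208  -0.01591618  1.13193633  2.86095632] 117.24495127404926
time_s: 9.03
tcp_pos: [0.1354, -0.5268, 0.2182]
[-0.00187043 -0.00242571 -0.99999531] [-1.40362427e+00  3.39225898e-01  1.66952405e+00 -2.48468279e-03
  1.13076322e+00  2.86491006e+00] 115.49161437895732
```

```bash
python3 jog.py '0 0 0 -0.125;0 0 0 -0.125;0 0 0 -0.125;0 0 0 -0.125;0 0 0 -0.125;0 0 0 -0.125;0 0 0 -0.125;0 0 0 -0.125;0 0 0 -0.125;0 0 0 -0.125;0 0 0 -0.125;0 0 0 -0.125'|head -2;python3 jog.py '0 0 0 -0.125;0 0 0 -0.125;0 0 0 -0.125;0 0 0 -0.125;0 0 0 -0.125;0 0 0 -0.125;0 0 0 -0.125;0 0 0 -0.125;0 0 0 -0.125;0 0 0 -0.056;0 0 0 0'|head -2; python3 l.py; python3 -c "
from h import *
print(tool([.512,-.122,.18]))"
```

```text
time_s: 10.03
tcp_pos: [0.1361, -0.5266, 0.2182]
time_s: 10.95
tcp_pos: [0.1361, -0.5266, 0.2181]
[-0.00200263 -0.00241984 -0.99999507] [-1.40230666  0.33930511  1.66943076 -0.00263061  1.13080835  0.1820456 ] -90.71250218072286
[ 0.37093481 -0.40935526  0.0364106 ]
```

```bash
python3 jog.py '0.028 -0.030 0 0;0.028 -0.030 0 0;0.028 -0.030 0 0;0.028 -0.030 0 0;0.028 -0.030 0 0;0.028 -0.030 0 0;0.028 -0.030 0 0;0.028 -0.030 0 0;0.028 -0.030 0 0;0.028 -0.030 0 0;0.028 -0.030 0 0;0.028 -0.030 0 0'|head -2;python3 jog.py '0.0175 -0.0247 0 0;0.0175 -0.0247 0 0;0 0 0.01 0;0 0 0 0;0 0 0 0'|head -2; python3 l.py; python3 -c "
from h import *
print(tool([.512,-.122,.03]))
cv2.imwrite('pics/w2.png',robot.get_image('wrist')[:,:,::-1])"
```

```text
time_s: 11.95
tcp_pos: [0.479, -0.1702, 0.2168]
time_s: 12.37
tcp_pos: [0.513, -0.1234, 0.2059]
[-0.00345507 -0.00217264 -0.99999167] [-0.32272008  0.32574003  1.72133935 -0.00354679  1.0971035   1.26650376] -90.9626637221569
[-0.00039448 -0.00181179  0.17592657]
```

View pics/w2.png

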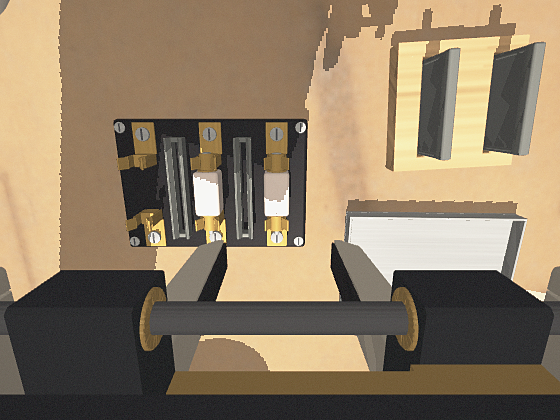

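```bash
python3 -c "
from h import *
np.set_printoptions(precision=4,suppress=True)
c=robot.calibration('wrist')
for p in [(277,193,.061),(207.5,194,.061),(113,121,.022),(306,119,.022),(306,246,.022),(127,247,.022),(176,190,.04),(242,189,.04)]:print(p,at(c,*p))
"
```

```text
(277, 193, 0.061) [ 0.5158 -0.1237  0.061 ]
(207.5, 194, 0.061) [ 0.516  -0.0528  0.061 ]
(113, 121, 0.022) [0.5894 0.0517 0.022 ]
(306, 119, 0.022) [ 0.5879 -0.1562  0.022 ]
(306, 246, 0.022) [ 0.4405 -0.1572  0.022 ]
(127, 247, 0.022) [0.4432 0.0585 0.022 ]
(176, 190, 0.04) [ 0.5162 -0.014   0.04  ]
(242, 189, 0.04) [ 0.516  -0.0857  0.04  ]
```

```bash
python3 jog.py '0.0015 0 0.04 0;0 0 0.04 0;0 0 0.04 0;0 0 0.03 0;0 0 0.012 0;0 0 0 0;0 0 0 0' 0.045 |head -4;python3 jog.py '0 0 0 0;0 0 0 0;0 0 0 0;0 0 0 0;0 0 0 0;0 0 0 0' 0.0 60; python3 l.py
```

```text
time_s: 13.0
tcp_pos: [0.5152, -0.1245, 0.0455]
orientation: [1.0, -0.009, -0.001, 0.001]
contact_force: [-0.1, -0.5, -0.1]
time_s: 13.5
tcp_pos: [0.5156, -0.1236, 0.0459]
orientation: [1.0, -0.008, 0.0, 0.001]
contact_force: [-0.6, 3.7, 8.7]
width: 0.0252
grip_force: 60.0
[ 2.91769624e-04 -2.63058675e-03 -9.99996497e-01] [-0.32187297  0.56065126  1.83051282 -0.00352818  0.74932272  1.26783588] -90.93570477290432
```

```bash
python3 jog.py '0 0 -0.01 0;0 0 -0.01 0;0 0 -0.01 0;0 0 -0.03 0;0 0 -0.04 0;0 0 0 0'; python3 -c "
from h import *
print(tool([.41,-.25,.14]),tool([.41,-.25,.04]))"
```

```text
time_s: 14.0
tcp_pos: [0.5182, -0.1247, 0.152]
orientation: [1.0, -0.008, 0.004, 0.003]
contact_force: [1.3, -0.3, 0.3]
width: 0.0253
grip_force: 60.0
[-0.10625808  0.12691219  0.01188976] [-0.10711062  0.12630556  0.11188428]
```

```bash
python3 jog.py '-0.018 0.037 0 0;-0.018 0.037 0 0;-0.018 0.037 0 0;-0.018 0.037 0 0;-0.018 0.037 0 0;-0.018 0.037 0 0;0 0 0.035 0;0 0 0.035 0;0 0 0.035 0;0 0 0.02 0;0 0 0.005 0;0 0 0.003 0'; python3 jog.py '0 0 0 0;0 0 0 0'
```

```text
time_s: 15.0
tcp_pos: [0.4017, -0.3433, 0.0138]
orientation: [1.0, -0.008, -0.003, -0.0]
contact_force: [-23.9, 16.7, 68.9]
width: 0.0254
grip_force: 60.0
time_s: 15.17
tcp_pos: [0.4029, -0.3444, 0.0141]
orientation: [1.0, -0.008, -0.001, 0.002]
contact_force: [-5.9, 3.0, 9.4]
width: 0.0251
grip_force: 60.0
```

```bash
python3 jog.py '0 0 0 0;0 0 0 0;0 0 0 0;0 0 -0.03 0;0 0 -0.04 0;0 0 -0.04 0;0 0 -0.02 0;0 0 0 0' 0.045 |head -4; python3 -c "
from h import *
print(tool([.5155,-.052,.15]))"
```

```text
time_s: 15.83
tcp_pos: [0.4051, -0.3455, 0.1472]
orientation: [1.0, -0.008, 0.002, 0.004]
contact_force: [0.3, -0.5, 0.3]
[ 0.10567425 -0.29517018 -0.00482724]
```

```bash
python3 jog.py '0.013 -0.037 0 0;0.013 -0.037 0 0;0.013 -0.037 0 0;0.013 -0.037 0 0;0.013 -0.037 0 0;0.013 -0.037 0 0;0.013 -0.037 0 0;0.014 -0.036 0 0;0 0 0 0;0 0 0 0;0 0 0 0' |head -3; python3 -c "
from h import *
print(tool([.5155,-.052,.046]))
cv2.imwrite('pics/w3.png',robot.get_image('wrist')[:,:,::-1])"
```

```text
time_s: 16.75
tcp_pos: [0.5128, -0.0507, 0.1408]
orientation: [1.0, -0.008, -0.001, 0.001]
[0.00301925 0.00102602 0.09477472]
```

View pics/w3.png

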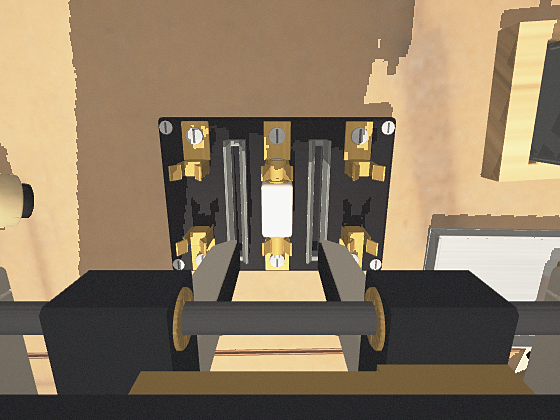

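```bash
python3 -c "
from h import *
c=robot.calibration('wrist');ct=robot.calibration('top')
print(at(c,277,209,.061),at(c,277,124,.022),at(c,272,270,.022))
print(tri(c,(33,200),ct,(352*.7,279*.7)),tri(c,(10,200),ct,(345*.7,275*.7)))"
python3 jog.py '0.003 0.001 0.04 0;0 0 0.03 0;0 0 0.018 0;0 0 0.006 0;0 0 0 0;0 0 0 0' |head -4;python3 jog.py '0 0 0 0;0 0 0 0;0 0 0 0;0 0 0 0;0 0 0 0;0 0 0 0' 0.0 60; python3 l.py
```

```text
[ 0.51730098 -0.05116717  0.061     ] [ 0.5838177 -0.0522804  0.022    ] [ 0.44255069 -0.04476636  0.022     ]
(array([0.5515491 , 0.06738429, 0.15765487]), np.float64(0.0005492307045171019)) (array([0.55505841, 0.07803763, 0.16064472]), np.float64(0.005849869517478095))
time_s: 17.3
tcp_pos: [0.5162, -0.0525, 0.048]
orientation: [1.0, -0.009, -0.001, 0.001]
contact_force: [-0.5, 0.0, 0.5]
time_s: 17.8
tcp_pos: [0.5165, -0.0515, 0.0482]
orientation: [1.0, -0.008, -0.0, 0.001]
contact_force: [-0.9, 3.0, 7.1]
width: 0.0257
grip_force: 60.0
[-4.55994575e-04 -2.34507347e-03 -9.99997146e-01] [-0.18787603  0.54207641  1.85822103 -0.0035379   0.7413083   1.40168753] -90.9257407266501
```

```bash
python3 jog.py '0 0 -0.01 0;0 0 -0.01 0;0 0 -0.01 0;0 0 -0.03 0;0 0 -0.04 0;0 0 0 0;0 0 0 0'; python3 -c "
from h import *
print(tool([.405,-.265,.15]))"
```

```text
time_s: 18.38
tcp_pos: [0.5174, -0.0519, 0.1501]
orientation: [1.0, -0.008, 0.002, 0.002]
contact_force: [-0.2, 0.5, -1.7]
width: 0.0255
grip_force: 60.0
[-0.10892975  0.2148641   0.00048401]
```

```bash
python3 jog.py '-0.018 0.036 0 0;-0.018 0.036 0 0;-0.018 0.036 0 0;-0.018 0.036 0 0;-0.018 0.036 0 0;-0.018 0.036 0 0;0 0 0.035 0;0 0 0.035 0;0 0 0.03 0;0 0 0.01 0;0 0 0 0;0 0 0 0' | grep -v or
```

```text
time_s: 19.38
tcp_pos: [0.4045, -0.266, 0.0384]
width: 0.0253
```

```bash
python3 jog.py '0 0 0.012 0;0 0 0.008 0;0 0 0 0;0 0 0 0'; python3 jog.py '0 0 0 0;0 0 0 0;0 0 0 0;0 0 -0.02 0;0 0 -0.04 0;0 0 -0.04 0;0 0 -0.03 0;0 0 0 0' 0.045|head -3;python3 -c "
from h import *
print(tool([.4,-.13,.2]))"
```

```text
time_s: 19.72
tcp_pos: [0.4047, -0.2662, 0.0187]
orientation: [1.0, -0.008, -0.001, 0.001]
contact_force: [-0.2, 0.8, -1.2]
width: 0.0254
grip_force: 60.0
time_s: 20.38
tcp_pos: [0.4068, -0.2674, 0.1538]
orientation: [1.0, -0.008, 0.003, 0.004]
[-0.00879588 -0.13691988 -0.04740249]
```

```bash
python3 jog.py '0 -0.041 -0.004 0;0 -0.041 -0.004 0;0 -0.041 -0.004 0;0 -0.041 -0.004 0;0 -0.041 -0.004 0;0 -0.041 0 0;0 -0.041 0 0;0 -0.041 0 0;0 -0.041 0 0;0 -0.041 0 0;0 -0.041 0 0;0 -0.041 0 0' 0.06|head -3;python3 jog.py '0 0 0 -0.125;0 0 0 -0.125;0 0 0 -0.125;0 0 0 -0.125;0 0 0 -0.125;0 0 0 0;0 0 0 0;0 0 0 0'|head -3; python3 -c "
from h import *
np.set_printoptions(precision=4,suppress=True)
im=robot.get_image('wrist')[:,:,::-1]; cv2.imwrite('pics/w4.png',im)
c=robot.calibration('wrist'); print(c,tool([.427,.2805,.1]),yaw())"
```

```text
time_s: 21.38
tcp_pos: [0.412, 0.2284, 0.1665]
orientation: [1.0, -0.008, -0.001, 0.001]
time_s: 22.05
tcp_pos: [0.4125, 0.2262, 0.1666]
orientation: [0.955, 0.298, -0.001, 0.001]
{'fx': 312.30566738249763, 'fy': 312.30566738249763, 'cx': 278.4848629049116, 'cy': 207.5718616299358, 'origin': array([0.4744, 0.2682, 0.3319]), 'rotation': array([ 0.8773, -0.4597, -0.0637,  0.1221])} [ 0.043  -0.0365  0.0665] -55.32323539635087
```

View pics/w4.png

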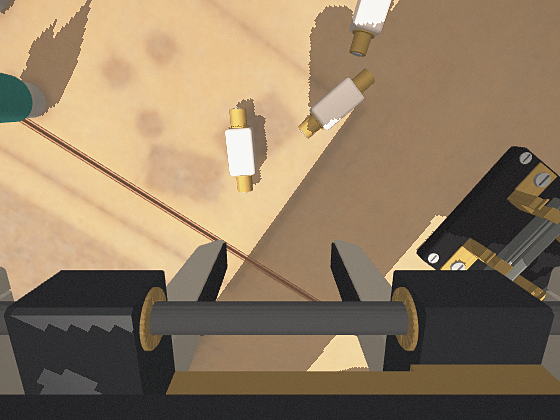

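```bash
python3 -c "
from h import *
np.set_printoptions(precision=4,suppress=True)
c=robot.calibration('wrist')
for a,b,m in [((236.5,108),(244.5,192),(240,152)),((370,71),(305,131),(338,103))]:
  p,q=at(c,*a,.013),at(c,*b,.013);d=p-q;print((p+q)/2,at(c,*m,.026),np.degrees(np.arctan2(d[1],d[0])),np.linalg.norm(d))
g=(at(c,236.5,108,.013)+at(c,244.5,192,.013))/2;print(g)
print(tool([g[0],g[1],.03]))
"
```

```text
[0.4268 0.2815 0.013 ] [0.428  0.2813 0.026 ] 38.316809305319374 0.08395685897323191
[0.5198 0.2309 0.013 ] [0.5178 0.2308 0.026 ] -12.808739730010887 0.08151581754394445
[0.4268 0.2815 0.013 ]
[ 0.0436 -0.0375  0.1365]
```

```bash
python3 jog.py '0.0218 -0.0188 0.02 -0.04;0.0218 -0.0188 0.02 0;0 0 0.035 0;0 0 0.035 0;0 0 0.02 0;0 0 0 0;0 0 0 0;0 0 0 0' 0.06|head -3;python3 -c "
from h import *
print(tool([.4272,.2815,.011]),yaw())"
```

```text
time_s: 22.77
tcp_pos: [0.4263, 0.2823, 0.0379]
orientation: [0.948, 0.318, -0.0, 0.001]
[0.00027776 0.00116642 0.02692774] -52.8927069698637
```

```bash
python3 jog.py '0 0.001 0.015 0;0 0 0.012 0;0 0 0 0;0 0 0 0' |grep -v or;python3 jog.py '0 0 0 0;0 0 0 0;0 0 0 0;0 0 0 0;0 0 0 0;0 0 0 0;0 0 0 0' 0 60; python3 jog.py '0 0 -0.04 0;0 0 -0.04 0;0 0 -0.04 0;0 0 -0.02 0;0 0 0 0;0 0 0 0' ; python3 -c "
from h import *
print(tool([.4,-.123,.16]),yaw())"
```

```text
time_s: 23.1
tcp_pos: [0.4262, 0.2811, 0.01]
width: 0.06
time_s: 23.68
tcp_pos: [0.4261, 0.2811, 0.0097]
orientation: [0.948, 0.319, -0.001, 0.001]
contact_force: [-0.1, -1.0, 2.9]
width: 0.0253
grip_force: 59.9
time_s: 24.18
tcp_pos: [0.4265, 0.2816, 0.15]
orientation: [0.948, 0.319, -0.001, 0.001]
contact_force: [-0.4, -0.6, -2.1]
width: 0.0253
grip_force: 59.9
[-0.2655593   0.3063556  -0.00932614] -52.825172244398935
```

```bash
python3 jog.py '0 0 0 0.125;0 0 0 0.125;0 0 0 0.125;0 0 0 0.125;0 0 0 0.125;0 0 0 0.04;0 0 0 0' |grep -v or; python3 jog.py '0 0.04 0 0;0 0.04 0 0;0 0.04 0 0;0 0.04 0 0;0 0.04 0 0;0 0.04 0 0;0 0.04 0 0;0 0.04 0 0;0 0.04 0 0;0 0.04 0 0;0 0 0 0;0 0 0 0' |grep -v or;  python3 -c "
from h import *
print(tool([.515,-.123,.09]),yaw())"
```

```text
time_s: 24.77
tcp_pos: [0.4254, 0.2809, 0.1475]
width: 0.0255
time_s: 25.77
tcp_pos: [0.419, -0.1199, 0.1494]
width: 0.0256
[0.09625737 0.00128439 0.05903774] -91.04648305069195
```

```bash
python3 jog.py '0.032 0.0007 0 0;0.032 0.0007 0 0;0.032 0.0006 0.02 0;0 0 0.025 0;0 0 0 0;0 0 0 0;0 0 0 0' |grep -v or;  python3 -c "
from h import *
print(tool([.515,-.1237,.0447]),yaw())"
```

```text
time_s: 26.35
tcp_pos: [0.5152, -0.1214, 0.1059]
width: 0.0257
[-1.93458814e-05  2.20618342e-03  6.12208019e-02] -90.85143922131496
```

```bash
python3 jog.py '0 0.0022 0.015 0;0 0 0.013 0;0 0 0 0;0 0 0 0' ;  python3 jog.py '0 0 0.005 0;0 0 0.005 0;0 0 0.005 0;0 0 0.005 0;0 0 0 0'; python3 -c "
from h import *
print(tool([.515,-.1237,.0447]),yaw())"
```

```text
time_s: 26.68
tcp_pos: [0.5155, -0.1243, 0.0784]
orientation: [1.0, -0.008, -0.001, 0.001]
contact_force: [0.2, 0.0, -0.5]
width: 0.0253
grip_force: 59.9
time_s: 27.1
tcp_pos: [0.5151, -0.124, 0.0573]
orientation: [1.0, -0.008, -0.001, 0.001]
contact_force: [-0.7, 3.6, -1.3]
width: 0.0256
grip_force: 60.0
[-7.61961612e-05 -3.60516802e-04  1.25686222e-02] -90.93836939270976
```

```bash
python3 jog.py '0 0 0.004 0;0 0 0.004 0;0 0 0.004 0;0 0 0 0' ;  python3 jog.py '0 0 0.003 0;0 0 0 0;0 0 0 0'
```

```text
time_s: 27.43
tcp_pos: [0.5147, -0.1239, 0.0452]
orientation: [1.0, -0.008, -0.002, 0.001]
contact_force: [-2.9, 3.7, -3.0]
width: 0.0252
grip_force: 60.0
time_s: 27.68
tcp_pos: [0.5152, -0.124, 0.0436]
orientation: [1.0, -0.008, -0.001, 0.001]
contact_force: [-7.2, 6.0, 16.5]
width: 0.0256
grip_force: 60.0
```

```bash
python3 jog.py '0 0 0 0;0 0 0 0;0 0 0 0;0 0 -0.03 0;0 0 -0.04 0;0 0 -0.04 0;-0.03 0 -0.02 0;-0.04 0 0 0;-0.03 -0.02 0 0;0 -0.04 0 0;0 -0.04 0 0;0 -0.04 0 0' 0.04|grep -v or; python3 jog.py '0 0 0 -0.125;0 0 0 -0.125;0 0 0 -0.125;0 0 0 -0.125;0 0 0 -0.125;0 0 0 -0.125;0 0 0 -0.125;0 0 0 -0.125;0 0 0 -0.125;0 0 0 -0.125;0 0 0 -0.125;0 0 0 -0.125' |grep -v or; python3 jog.py '0 0 0 -0.125;0 0 0 -0.125;0 0 0 -0.125;0 0 0 -0.125;0 0 0 -0.125;0 0 0 -0.125;0 0 0 -0.125;0 0 0 -0.125;0 0 0 -0.125;0 0 0 -0.125;0 0 0 -0.125;0 0 0 -0.057' |grep -v or; python3 l.py; python3 -c "
from h import *
print(tool([.5195,.2305,.15]))
cv2.imwrite('pics/top2.png',cv2.resize(robot.get_image('top')[120:280,140:350,::-1],None,fx=3.7,fy=3.7,interpolation=2))
"
```

```text
time_s: 28.68
tcp_pos: [0.4178, 0.0185, 0.1727]
width: 0.04
time_s: 29.68
tcp_pos: [0.4183, 0.0173, 0.1723]
width: 0.0403
time_s: 30.68
tcp_pos: [0.4183, 0.0173, 0.1724]
width: 0.0402
[-0.00134045 -0.00261348 -0.99999569] [-0.06822046  0.17494758  2.01932044 -0.00332143  0.94848643 -1.41831002] 77.46551498588943
[-0.05251446  0.23016488  0.02165766]
```

View pics/top2.png

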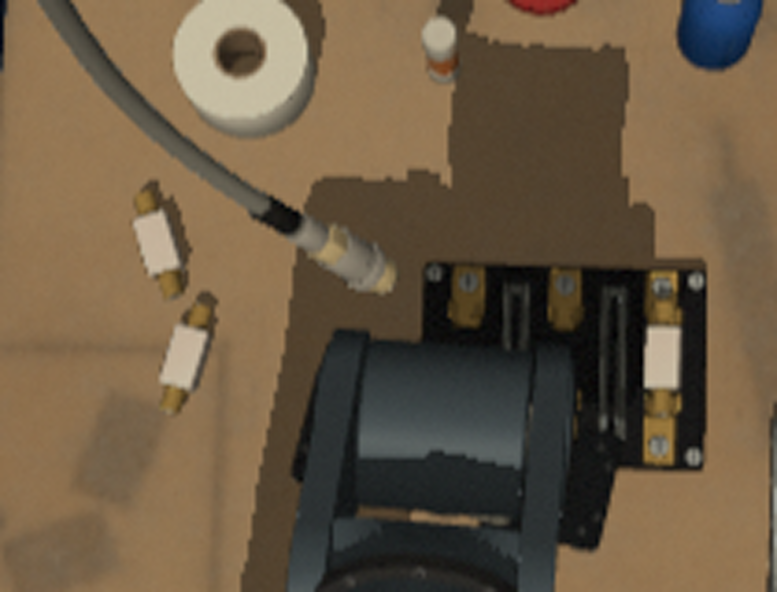

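```bash
python3 -c "
from h import *
cv2.imwrite('pics/s2.png',cv2.resize(robot.get_image('scene')[0:300,150:550,::-1],(800,600),interpolation=2))
"
```

```text
(no output)
```

View pics/s2.png

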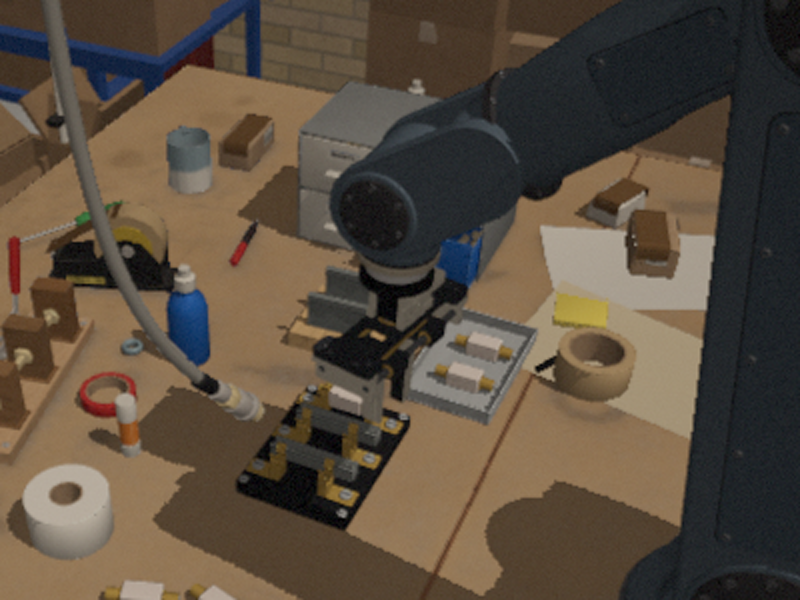

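```bash
python3 -c "
from h import *
cs=robot.calibration('scene')
for u,v in [(375,220),(375,170),(375,272),(390,262),(385,300),(320,350)]:
  o,d=ray(cs,150+u/2,v/2)
  for y in (.017,.087,.11): print((u,v),y,o+d*(y-o[1])/d[1])
"
```

```text
(375, 220) 0.017 [0.444595 0.017    0.403605]
(375, 220) 0.087 [0.41921933 0.087      0.44781727]
(375, 220) 0.11 [0.41088161 0.11       0.46234416]
(375, 170) 0.017 [0.44793497 0.017      0.45682259]
(375, 170) 0.087 [0.42229294 0.087      0.49679089]
(375, 170) 0.11 [0.41386771 0.11       0.50992334]
(375, 272) 0.017 [0.44087923 0.017      0.3443997 ]
(375, 272) 0.087 [0.41579989 0.087      0.39333346]
(375, 272) 0.11 [0.40755953 0.11       0.40941169]
(390, 262) 0.017 [0.42584781 0.017      0.36051407]
(390, 262) 0.087 [0.40196718 0.087      0.40816275]
(390, 262) 0.11 [0.39412069 0.11       0.42381874]
(385, 300) 0.017 [0.4279666  0.017      0.31399817]
(385, 300) 0.087 [0.40391701 0.087      0.36535638]
(385, 300) 0.11 [0.396015   0.11       0.38223121]
(320, 350) 0.017 [0.49841578 0.017      0.22609873]
(320, 350) 0.087 [0.46874804 0.087      0.2844667 ]
(320, 350) 0.11 [0.45900006 0.11       0.30364475]
```

```bash
python3 -c "
from h import *
print(tool([.43,.262,.10]),tool([.5257,.2578,.036]))"
```

```text
[0.04311783 0.24135194 0.07170717] [-0.05115811  0.25879767  0.13558067]
```

```bash
python3 jog.py '0.007 0.040 0.012 0;0.007 0.040 0.012 0;0.007 0.040 0.012 0;0.007 0.040 0.012 0;0.007 0.040 0.012 0;0.007 0.040 0.012 0;0 0 0 0;0 0 0 0' 0.093|grep -v or;  python3 -c "
from h import *
print(tool([.5257,.2578,.036]),yaw())"
```

```text
time_s: 31.45
tcp_pos: [0.43, 0.2579, 0.1]
width: 0.0889
[-0.09344719  0.02143512  0.06371653] 77.10790335249311
```

```bash
python3 jog.py '0 0 0.03 0;0 0 0.03 0;-0.03 0.007 0 0;-0.03 0.007 0 0;-0.033 0.007 0 0;0 0 0 0;0 0 0 0;0 0 0 0' |grep -v orient;  python3 -c "
from h import *
print(tool([.5257,.2578,.010]),yaw())"
```

```text
time_s: 32.12
tcp_pos: [0.5253, 0.255, 0.0407]
contact_force: [0.3, 0.5, 0.3]
width: 0.0928
grip_force: 0.0
[0.00021716 0.0029171  0.0306631 ] 76.9321063218135
```

```bash
python3 jog.py '0 0.001 0.015 0;0 0 0.014 0;0 0 0 0;0 0 0 0' |grep -v orient; python3 jog.py '0 0 0 0;0 0 0 0;0 0 0 0;0 0 0 0;0 0 0 0;0 0 0 0;0 0 0 0;0 0 0 0;0 0 0 0;0 0 0 0;0 0 0 0;0 0 0 0' 0 60
```

```text
time_s: 32.45
tcp_pos: [0.5249, 0.2567, 0.0116]
contact_force: [0.2, 0.8, 0.3]
width: 0.0931
grip_force: 0.0
time_s: 33.45
tcp_pos: [0.5259, 0.257, 0.0116]
orientation: [0.113, 0.994, -0.001, -0.001]
contact_force: [-1.6, -2.8, 2.6]
width: 0.0257
grip_force: 60.0
```

```bash
python3 jog.py '0.01 0 -0.003 0;0.035 0 -0.003 0;0.035 0 0 0;0.015 0 0 0;0 0 0 0;0 0 0.004 0;0 0 0 0;0 0 0 0'  |grep -v orient; python3 jog.py '0 0 0 0;0 0 0 0;0 0 0 0;0.013 0 0 0;0 0 0 0;0 0 0 0' 0.036 |grep -v orient;python3 -c "
from h import *
np.set_printoptions(precision=4,suppress=True)
im=robot.get_image('top')[:,:,::-1]; c=robot.calibration('top')
cv2.imwrite('pics/t3.png',cv2.resize(im[130:260,140:260],None,fx=4.6,fy=4.6,interpolation=2))
"
```

```text
time_s: 34.12
tcp_pos: [0.4342, 0.2782, 0.0135]
contact_force: [0.6, 0.3, -1.5]
width: 0.0254
grip_force: 60.0
time_s: 34.62
tcp_pos: [0.4199, 0.2813, 0.0138]
contact_force: [-0.1, -0.1, 0.7]
width: 0.036
grip_force: 0.0
```

View pics/t3.png

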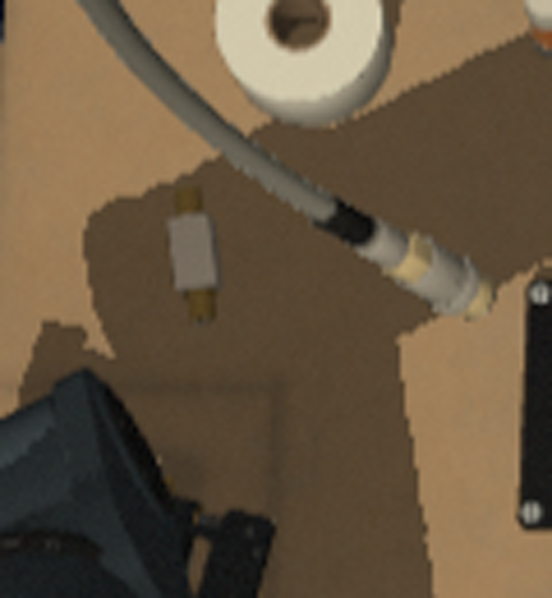

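```bash
python3 -c "
from h import *
c=robot.calibration('top')
f=lambda u,v,z:at(c,140+u/4.6,130+v/4.6,z)
p,q=f(189,188,.013),f(203,320,.013);d=p-q;print((p+q)/2,f(194,253,.026),np.degrees(np.arctan2(d[1],d[0])),np.linalg.norm(d))"
python3 jog.py '0 0 0.003 0;0 0 0 0;0 0 0 0;0 0 0 0;0 0 0 0;0 0 0 0;0 0 0 0' 0 60 |grep -v orient; python3 jog.py '0 0 -0.04 -0.1;0 0 -0.04 -0.11;0 0 -0.04 0;0 0 -0.02 0;0 -0.04 0 0;0 -0.04 0 0;0 -0.04 0 0;0 -0.04 0 0;0 -0.04 0 0;0 -0.04 0 0;0 0 0 0;0 0 0 0'|grep -v orient; python3 -c "
from h import *
print(tool([.5025,.0203,.15]),yaw())"
```

```text
[0.60498269 0.25573729 0.013     ] [0.60268523 0.25441674 0.026     ] 8.623517225672366 0.08241260162629627
time_s: 35.25
tcp_pos: [0.4207, 0.2812, 0.0108]
contact_force: [-0.1, 0.1, -1.5]
width: 0.0254
grip_force: 60.0
time_s: 36.25
tcp_pos: [0.4172, 0.04, 0.1515]
contact_force: [-0.2, 0.4, -1.1]
width: 0.0253
grip_force: 60.0
[-0.08571115 -0.018001    0.00139235] 88.86141031543438
```

```bash
cat > prof.py <<'E'
from h import *
import sys
a,b,dz=float(sys.argv[1]),float(sys.argv[2]),float(sys.argv[3])
s=robot.get_state();q=R.from_quat(s['orientation']);im=robot.get_image('top');c=robot.calibration('top')
im=cv2.GaussianBlur(im,(3,3),0.6)
for k in np.arange(a,b,.002):
    p=np.array(s['tcp_pos'])+q.apply([-k,0,0])+[0,0,dz]
    u,v=proj(c,p); print(round(k*1000),im[int(round(v)),int(round(u))],end=' ')
E
python3 prof.py .03 .07 .010
```

```text
30 [74 82 82] 32 [70 79 79] 34 [68 76 77] 36 [65 72 74] 38 [65 72 74] 40 [63 70 72] 42 [62 69 71] 44 [61 68 69] 46 [59 66 67] 48 [57 64 65] 50 [57 64 65] 52 [55 62 63] 54 [54 61 62] 56 [51 58 59] 58 [49 56 56] 60 [49 56 56] 62 [47 53 54] 64 [45 51 52] 66 [43 49 50] 68 [41 47 48] 70 [41 47 48]
```

```bash
sed -e "s/'top'/'scene'/g" prof.py > profs.py; python3 profs.py -.05 .07 .002
```

```text
-50 [145 118  87] -48 [145 117  86] -46 [145 116  85] -44 [145 116  85] -42 [146 116  85] -40 [144 116  84] -38 [144 116  84] -36 [144 116  84] -34 [143 115  84] -32 [134 115  94] -30 [125 110  88] -28 [128 104  58] -26 [141 111  54] -24 [139 108  52] -22 [139 108  52] -20 [134 105  50] -18 [141 110  52] -16 [137 108  51] -14 [134 105  51] -12 [133 106  60] -10 [139 114  72] -8 [146 129 108] -6 [148 134 122] -4 [110 101  90] -2 [94 88 77] 0 [93 87 76] 2 [97 90 79] 4 [97 91 79] 6 [96 90 79] 8 [97 90 79] 10 [97 89 79] 12 [98 91 80] 14 [98 91 79] 16 [98 91 79] 18 [99 92 81] 20 [101  93  82] 22 [105  97  86] 24 [109  99  90] 26 [104  95  85] 28 [105  97  86] 30 [107  98  87] 32 [109  98  88] 34 [104  95  84] 36 [98 87 73] 38 [98 87 73] 40 [89 74 50] 42 [95 84 64] 44 [94 80 55] 46 [92 74 45] 48 [95 82 63] 50 [95 82 63] 52 [91 77 55] 54 [80 70 51] 56 [82 77 68] 58 [73 69 62] 60 [73 69 62] 62 [67 64 59] 64 [82 77 69] 66 [71 68 62] 68 [67 65 59]
```

```bash
python3 jog.py '0.03 0 0.01 0;0.03 0 0.03 0;0 0 0.04 0;0 0 0.035 0;0 0 0.012 0;0 0 0.008 0;0 0 0 0;0 0 0 0'|grep -v orient; python3 l.py
```

```text
time_s: 37.02
tcp_pos: [0.3578, 0.0428, 0.0173]
contact_force: [0.5, -0.4, -0.7]
width: 0.0254
grip_force: 60.0
[-0.00179136 -0.00242471 -0.99999546] [-0.00836024  0.41703646  2.25810693 -0.0054057   0.46822618 -1.55992089] 89.17451259986733
```

```bash
python3 jog.py '0 0 0.0055 0;0 0 0 0;0 0 0 0'|grep -v orient; python3 jog.py '0 0 0 0;0 0 0 0;0 0 0 0;0.003 0 0 0;0 0 0 0;0 0 0 0' 0.034|grep -v orient;  python3 jog.py '0 0 0 0;0 0 0 0;0 0 0 0;0 0 0 0;0 0 0 0;0 0 0 0' 0 60|grep -v orient;python3 jog.py '0 0 -0.04 0;0 0 -0.04 0;0 0 -0.04 0;0 0 -0.03 0;0 0 0 0;0 0 0 0'|grep -v orient; python3 profs.py -.04 .07 .002;python3 -c "
from h import *
print(tool([.4985,.0203,.16]),yaw())"
```

```text
time_s: 37.27
tcp_pos: [0.3578, 0.0423, 0.0119]
contact_force: [0.2, 0.1, -0.8]
width: 0.0255
grip_force: 60.0
time_s: 37.77
tcp_pos: [0.3542, 0.0422, 0.0116]
contact_force: [0.9, 1.1, 0.0]
width: 0.0343
grip_force: 0.0
time_s: 38.27
tcp_pos: [0.3545, 0.0423, 0.0115]
contact_force: [-0.1, 0.4, 1.4]
width: 0.0259
grip_force: 60.0
time_s: 38.77
tcp_pos: [0.3553, 0.0426, 0.1624]
contact_force: [0.1, -0.0, -1.4]
width: 0.0255
grip_force: 60.0
-40 [146 118  85] -38 [146 117  84] -36 [146 118  84] -34 [146 118  85] -32 [143 116  86] -30 [135 114  91] -28 [135 114  91] -26 [126 109  84] -24 [140 111  58] -22 [140 110  51] -20 [137 108  51] -18 [142 113  53] -16 [141 110  52] -14 [136 106  50] -12 [129 101  49] -10 [126 102  60] -8 [119  98  63] -6 [105  90  69] -4 [92 85 74] -2 [90 83 73] 0 [97 90 79] 2 [97 90 78] 4 [97 89 78] 6 [97 89 78] 8 [97 90 78] 10 [98 90 79] 12 [96 90 79] 14 [97 90 79] 16 [98 90 81] 18 [100  90  81] 20 [110  99  90] 22 [110  99  90] 24 [113 102  93] 26 [109  99  89] 28 [112 101  92] 30 [114 102  92] 32 [109  98  88] 34 [112 101  91] 36 [112 101  91] 38 [111  99  90] 40 [98 87 70] 42 [93 76 46] 44 [91 71 37] 46 [95 80 54] 48 [93 74 42] 50 [93 74 42] 52 [92 73 38] 54 [96 82 56] 56 [97 81 51] 58 [90 76 51] 60 [66 63 55] 62 [75 71 63] 64 [68 66 58] 66 [67 63 56] 68 [87 72 49] 70 [67 60 48] [-0.14443773 -0.02000588  0.0009199 ] 89.09338488791303
```

```bash
python3 jog.py '-0.036 -0.005 0 0;-0.036 -0.005 0 0;-0.036 -0.005 0 0;-0.035 -0.005 0 0;0 0 0 0;0 0 0 0;0 0 0 0'|grep -v orient;python3 -c "
from h import *
print(tool([.498,.0203,.08]),yaw())"
```

```text
time_s: 39.4
tcp_pos: [0.4959, 0.0204, 0.1593]
contact_force: [-0.5, -0.2, -1.0]
width: 0.0256
grip_force: 60.0
[-2.61998111e-03  6.61872198e-05  7.92984782e-02] 89.08965633437234
```

```bash
python3 jog.py '-0.001 0 0.03 0;0 0 0.025 0;0 0 0.02 0;0 0 0 0;0 0 0 0'|grep -v orient;python3 -c "
from h import *
print(tool([.498,.0203,.046]),yaw())"
```

```text
time_s: 39.82
tcp_pos: [0.4968, 0.0204, 0.0858]
contact_force: [0.6, -0.3, -1.4]
width: 0.0254
grip_force: 60.0
[-1.34478611e-03  3.77303212e-05  3.98045648e-02] 89.10684968308864
```

```bash
python3 jog.py '-0.0008 0 0.01 0;0 0 0.006 0;0 0 0.006 0;0 0 0 0;0 0 0 0'|grep -v orient;python3 jog.py '0 0 0.005 0;0 0 0.004 0;0 0 0.004 0;0 0 0 0;0 0 0 0'; python3 l.py
```

```text
time_s: 40.23
tcp_pos: [0.4993, 0.0201, 0.0643]
contact_force: [2.8, 1.3, -2.2]
width: 0.0254
grip_force: 60.1
time_s: 40.65
tcp_pos: [0.4995, 0.0203, 0.051]
orientation: [0.008, 1.0, -0.001, -0.0]
contact_force: [5.1, 3.7, -7.5]
width: 0.0254
grip_force: 60.7
[-8.00736263e-04 -2.08134524e-03 -9.99997513e-01] [-0.05130105  0.5115615   1.90629547 -0.00319849  0.72443118 -1.60386133] 89.09247875078981
```

```bash
python3 jog.py '-0.0015 0 0.003 0;0 0 0.003 0;0 0 0 0;0 0 0 0'; python3 jog.py '0 0 0.003 0;0 0 0 0;0 0 0 0'
```

```text
time_s: 40.98
tcp_pos: [0.5006, 0.0202, 0.0463]
orientation: [0.008, 1.0, -0.001, -0.001]
contact_force: [-5.3, 5.0, 18.6]
width: 0.0254
grip_force: 60.0
time_s: 41.23
tcp_pos: [0.5009, 0.0202, 0.0457]
orientation: [0.008, 1.0, -0.001, -0.0]
contact_force: [-19.1, 5.3, 57.7]
width: 0.0256
grip_force: 60.1
```

```bash
python3 jog.py '0 0 -0.001 0;0 0 0 0;0 0 0 0;0 0 -0.02 0;0 0 -0.04 0;0 0 -0.04 0;0.02 0 -0.02 0;0.04 0 0 0;0.035 0 0 0' 0.036|grep -v or; python3 jog.py '0 0.04 0.005 -0.083;0 0.04 0.005 -0.083;0 0.04 0.01 0;0 0.04 0.01 0;0 0.04 0.01 0;0 0.04 0.01 0;0 0 0 0;0 0 0 0' 0.093|grep -v or; python3 -c "
from h import *
print(tool([.46,.284,.036]),tool([.567,.284,.036]),yaw())"
```

```text
time_s: 41.98
tcp_pos: [0.4046, 0.0216, 0.1638]
width: 0.0359
time_s: 42.65
tcp_pos: [0.3786, 0.2608, 0.1119]
width: 0.0849
[-0.08431108  0.01070376  0.07551689] [-0.19004742 -0.0056873   0.07511745] 98.81173697093226
```

```bash
python3 jog.py '0 0 0.035 0;0 0 0.035 0;-0.036 0 0 0;-0.036 0 0 0;-0.036 0 0 0;-0.036 0 0 0;-0.03 -0.004 0 0;-0.014 -0.001 0 0;0 0 0 0;0 0 0 0;0 0 0 0' |grep -v orient; python3 -c "
from h import *
print(tool([.567,.284,.007]),yaw())"
```

```text
time_s: 43.57
tcp_pos: [0.5651, 0.2817, 0.0422]
contact_force: [0.1, -0.8, -0.1]
width: 0.0931
grip_force: 0.0
[-0.00234263  0.00204776  0.03523044] 98.56225043543917
```

```bash
python3 jog.py '-0.002 0.002 0.02 0;0 0 0.015 0;0 0 0 0;0 0 0 0' |grep -v orient; python3 jog.py '0 0 0 0;0 0 0 0;0 0 0 0;0 0 0 0;0 0 0 0;0 0 0 0;0 0 0 0;0 0 0 0;0 0 0 0;0 0 0 0;0 0 0 0;0 0 0 0' 0 40|grep -v orient
```

```text
time_s: 43.9
tcp_pos: [0.5665, 0.2846, 0.0067]
contact_force: [-0.0, 0.9, 1.3]
width: 0.0929
grip_force: 0.0
time_s: 44.9
tcp_pos: [0.5677, 0.285, 0.0075]
contact_force: [0.2, -0.3, 0.3]
width: 0.0176
grip_force: 0.1
```

```bash
python3 jog.py '0 0 0 0;0 0 0 0;0 0 0 0;0 0 0 0' 0 40|grep -v orient
```

```text
time_s: 45.23
tcp_pos: [0.5676, 0.285, 0.0074]
contact_force: [-0.6, 0.3, -0.9]
width: 0.0005
grip_force: 3.2
```

```bash
python3 jog.py '0 0 -0.035 0;0.04 0 0 0;0.04 0 0 0;0.04 0 0 0;0.04 0 0 0;0.02 0 0 0' 0.04|grep -v orient; python3 -c "
from h import *
im=robot.get_image('top')[:,:,::-1]; c=robot.calibration('top')
a=cv2.resize(im[130:240,140:340],None,fx=3.9,fy=3.9,interpolation=2)
print(a.shape);cv2.imwrite('pics/t4.png',a)
"
```

```text
time_s: 45.73
tcp_pos: [0.3856, 0.257, 0.0427]
contact_force: [0.4, 0.0, -0.7]
width: 0.0356
grip_force: 0.0
(429, 780, 3)
```

View pics/t4.png

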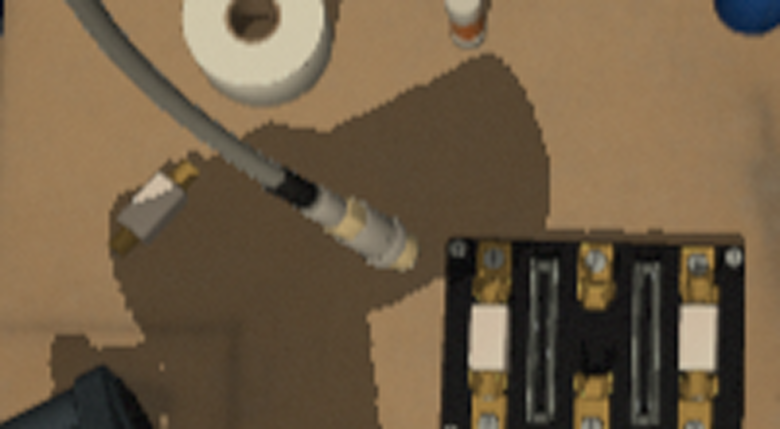

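```bash
python3 -c "
from h import *
c=robot.calibration('top')
f=lambda u,v,z:at(c,140+u/3.9,130+v/3.9,z)
p,q=f(193,168,.013),f(119,244,.013);d=p-q;m=(p+q)/2;print(p,q,m,f(155,207,.026),np.degrees(np.arctan2(d[1],d[0])),np.linalg.norm(d))"
```

```text
[0.63971781 0.23816124 0.013     ] [0.58348391 0.28823317 0.013     ] [0.61160086 0.2631972  0.013     ] [0.60801601 0.26137503 0.026     ] -41.68258699259499 0.0752957529291625
```

```bash
python3 jog.py '0 0 0 0.125;0 0 0 0.125;0 0 0 0.125;0 0 0 0.125;0 0 0 0.125;0 0 0 0.125;0 0 0 0.125;0 0 0 0;0 0 0 0' 0.05|grep -v orient; python3 -c "
from h import *
print(tool([.582,.289,.042]),yaw())"
```

```text
time_s: 46.53
tcp_pos: [0.39, 0.2582, 0.043]
contact_force: [0.5, -0.1, 0.4]
width: 0.0501
grip_force: 0.0
[-0.12389069  0.1498258   0.00064118] 48.699541271415164
```

```bash
python3 jog.py '-0.025 0.03 0 0;-0.025 0.03 0 0;-0.025 0.03 0 0;-0.025 0.03 0 0;-0.024 0.03 0 0;0 0 0 0;0 0 0 0;0 0 0 0' |grep -v orient; python3 -c "
from h import *
print(tool([.582,.289,.0065]),yaw())"
```

```text
time_s: 47.2
tcp_pos: [0.5812, 0.2879, 0.0419]
contact_force: [-0.2, 0.5, 0.1]
width: 0.0502
grip_force: 0.0
[5.56647735e-05 1.51342496e-03 3.53620098e-02] 48.62408938003008
```

```bash
python3 jog.py '0 0.001 0.02 0;0 0 0.015 0;0 0 0 0;0 0 0 0' |grep -v orient; python3 jog.py '0 0 0 0;0 0 0 0;0 0 0 0;0 0 0 0;0 0 0 0;0 0 0 0;0 0 0 0;0 0 0 0;0 0 0 0' 0 40|grep -v orient
```

```text
time_s: 47.53
tcp_pos: [0.5814, 0.2887, 0.0067]
contact_force: [-0.4, -0.3, 0.8]
width: 0.05
grip_force: 0.0
time_s: 48.28
tcp_pos: [0.5828, 0.2889, 0.0077]
contact_force: [-0.5, 0.9, 1.9]
width: 0.0148
grip_force: 39.9
```

```bash
python3 jog.py '0.015 -0.013 -0.002 0;0.03 -0.0264 0 0;0.03 -0.0264 0 0;0.03 -0.0264 0 0;0.0 0.0 0 0;0 0 0 0' |grep -v orient;python3 jog.py '0 0 0 0;0 0 0 0;0 0 0 0;0 0 -0.04 0;0 0 -0.04 0;0 0 -0.04 0;0 0 0 0;0 0 0 0' 0.05 |grep -v orient
cat > findf.py <<'E'
from h import *
# white barrel blobs on the bench in the wrist image
im=robot.get_image('wrist');c=robot.calibration('wrist')
cv2.imwrite('pics/wf.png',im[:,:,::-1])
h=cv2.cvtColor(im,cv2.COLOR_RGB2HSV)
m=((h[...,1]<45)&(h[...,2]>120)).astype(np.uint8); m[245:]=0
n,l,st,ce=cv2.connectedComponentsWithStats(m)
for i in range(1,n):
    if st[i,4]>150:
        r=cv2.minAreaRect(np.argwhere(l==i)[:,::-1].astype(np.float32)); b=cv2.boxPoints(r)
        P=np.array([at(c,*p,.026)[:2] for p in b]);e=[P[1]-P[0],P[2]-P[1]];L=[np.linalg.norm(x) for x in e];d=e[int(np.argmax(L))]
        print(st[i],P.mean(0),L,np.degrees(np.arctan2(d[1],d[0])))
E
python3 findf.py
```

```text
time_s: 48.78
tcp_pos: [0.4413, 0.2895, 0.0097]
contact_force: [-0.1, 0.6, -0.9]
width: 0.0149
grip_force: 39.9
time_s: 49.45
tcp_pos: [0.4449, 0.2903, 0.1318]
contact_force: [-0.4, -0.3, 0.3]
width: 0.05
grip_force: 0.0
[473 182  87  63 161] [0.59075053 0.4435044 ] [np.float64(0.0874228256727184), np.float64(0.0037984893159508063)] 90.40193419768588
[264 212  28  33 744] [0.45820486 0.27463079] [np.float64(0.024285563236781844), np.float64(0.030884340560090304)] -40.92026348455753
```

```bash
python3 jog.py '-0.03 0 -0.02 0;-0.03 0 -0.02 0;0 0 0 0;0 0 0 0;0 0 0 0' |grep -v orient;python3 findf.py; python3 l.py
```

```text
time_s: 49.92
tcp_pos: [0.4873, 0.2499, 0.168]
contact_force: [-0.5, 0.1, -0.6]
width: 0.0501
grip_force: 0.0
[456  91 104 149 431] [0.59917347 0.43526   ] [np.float64(0.14293878222958734), np.float64(0.06927182513059496)] 127.6882180259633
[ 268  149   26   47 1119] [0.46887291 0.26678177] [np.float64(0.02428609968241838), np.float64(0.045847678326699455)] -40.790927581404176
[-0.00484827 -0.00346837 -0.99998223] [ 3.90151123e-01  4.07246137e-01  1.70516729e+00 -1.58607672e-03
  1.03498286e+00 -4.55149274e-01] 48.47898911329443
```

```bash
python3 -c "
from h import *
print(tool([.4689,.2668,.05]))"; python3 jog.py '0.025 -0.002 0.04 -0.01;0 0 0.04 0;0 0 0.035 0;0 0 0 0;0 0 0 0' |grep -v orient;python3 -c "
from h import *
print(tool([.4689,.2668,.0105]),yaw())"
```

```text
[0.02444856 0.00114277 0.11805159]
time_s: 50.38
tcp_pos: [0.4687, 0.2631, 0.0582]
contact_force: [0.5, -0.1, 1.0]
width: 0.0503
grip_force: 0.0
[0.00219067 0.00323322 0.04769891] 49.09415985567024
```

```bash
python3 jog.py '0.002 0.002 0.03 0;0 0 0.012 0;0 0 0.004 0;0 0 0 0;0 0 0 0' |grep -v orient; python3 jog.py '0 0 0 0;0 0 0 0;0 0 0 0;0 0 0 0;0 0 0 0;0 0 0 0;0 0 0 0' 0 60|grep -v orient;python3 jog.py '0 0 -0.04 -0.125;0 0 -0.04 -0.125;0 0 -0.04 -0.125;0 0 -0.02 -0.125;0 0 0 -0.125;0 0 0 -0.073;0 0 0 0;0 0 0 0' |grep -v orient;python3 -c "
from h import *
print(tool([.41,-.0518,.15]),yaw())"
```

```text
time_s: 50.8
tcp_pos: [0.4706, 0.2661, 0.0147]
contact_force: [0.2, -0.6, 0.1]
width: 0.0501
grip_force: 0.0
time_s: 51.38
tcp_pos: [0.4703, 0.266, 0.0139]
contact_force: [-0.8, -0.6, 6.9]
width: 0.0253
grip_force: 60.0
time_s: 52.05
tcp_pos: [0.47, 0.2661, 0.1531]
contact_force: [0.7, -0.5, -1.6]
width: 0.0255
grip_force: 60.0
[ 0.05376521 -0.31895331  0.00415763] 88.88471516742158
```

```bash
python3 jog.py '0.012 -0.038 0 0;0.012 -0.038 0 0;0.012 -0.038 0 0;0.012 -0.038 0 0;0.006 -0.04 0 0;0 -0.04 0 0;0 -0.04 0 0;0 -0.04 0 0;0 -0.007 0 0;0 0 0 0;0 0 0 0' |grep -v orient;python3 profs.py -.05 .05 -.001; python3 -c "
from h import *
print(tool([.517,-.0518,.15]),yaw())"
```

```text
time_s: 52.97
tcp_pos: [0.4107, -0.0516, 0.154]
contact_force: [0.4, -0.1, -1.0]
width: 0.0256
grip_force: 60.0
-50 [123 120 116] -48 [123 120 116] -46 [134 132 126] -44 [121 117 110] -42 [113 104  88] -40 [120  99  65] -38 [136 106  51] -36 [136 106  51] -34 [132 103  48] -32 [130 102  48] -30 [137 108  50] -28 [134 105  50] -26 [130 101  50] -24 [130 101  50] -22 [146 122  87] -20 [156 138 121] -18 [156 141 128] -16 [137 124 112] -14 [163 148 136] -12 [156 142 131] -10 [148 135 124] -8 [140 127 115] -6 [152 140 127] -4 [128 118 106] -2 [128 118 106] 0 [107  99  87] 2 [96 87 77] 4 [96 88 78] 6 [94 87 77] 8 [94 87 77] 10 [94 88 77] 12 [95 88 77] 14 [94 86 77] 16 [97 89 79] 18 [97 89 79] 20 [104  95  85] 22 [110  99  90] 24 [104  92  78] 26 [89 72 44] 28 [91 73 42] 30 [88 66 29] 32 [88 68 29] 34 [88 68 31] 36 [90 70 32] 38 [90 70 32] 40 [92 73 37] 42 [106  85  55] 44 [131 105  77] 46 [131 105  77] 48 [133 108  79] [-0.10626793  0.00110383  0.00379238] 88.97713294833221
```

```bash
python3 jog.py '-0.035 0 0 0;-0.035 0 0 0;-0.035 0 0.02 0;0 0 0.03 0;0 0 0.015 0;0 0 0 0;0 0 0 0;0 0 0 0' |grep -v orient;python3 -c "
from h import *
print(tool([.516,-.0518,.08]),yaw())"
```

```text
time_s: 53.68
tcp_pos: [0.5163, -0.0529, 0.0902]
contact_force: [-0.7, 0.1, -0.3]
width: 0.0254
grip_force: 60.0
[0.00026911 0.0011441  0.01019739] 89.09165743545769
```

```bash
python3 jog.py '0 0.001 0.01 0;0 0 0.006 0;0 0 0.006 0;0 0 0.005 0;0 0 0 0;0 0 0 0'|grep -v orient;python3 jog.py '0 0 0.005 0;0 0 0.004 0;0 0 0.003 0;0 0 0 0;0 0 0 0'|grep -v orient
```

```text
time_s: 54.18
tcp_pos: [0.5157, -0.0526, 0.0619]
contact_force: [0.3, 3.7, -0.6]
width: 0.0255
grip_force: 60.0
time_s: 54.6
tcp_pos: [0.5154, -0.0526, 0.0497]
contact_force: [1.4, 4.7, -3.8]
width: 0.0251
grip_force: 60.0
```

```bash
python3 jog.py '0 0 0.002 0;0 0 0 0;0 0 0 0'|grep -v orient;python3 jog.py '0 0 0.0015 0;0 0 0 0;0 0 0 0'|grep -v orient
```

```text
time_s: 54.85
tcp_pos: [0.5156, -0.0526, 0.0487]
contact_force: [-3.1, 5.5, 9.1]
width: 0.0256
grip_force: 60.0
time_s: 55.1
tcp_pos: [0.5157, -0.0527, 0.0485]
contact_force: [-9.8, 7.5, 29.2]
width: 0.0253
grip_force: 60.0
```

```bash
python3 jog.py '0 0 0 0;0 0 0 0;0 0 0 0;0 0 -0.03 0;0 0 -0.04 0;0 0 -0.04 0;0 0 -0.02 0;0 0 0 0;0 0 0 0' 0.04|grep -v or; python3 -c "
from h import *
np.set_printoptions(precision=4,suppress=True)
s=robot.get_state();c=robot.calibration('wrist');q=R.from_quat(s['orientation'])
to=q.inv().apply(c['origin']-s['tcp_pos']);tq=q.inv()*R.from_quat(c['rotation'])
y=np.radians(-90.963);z=np.array([-.00345,-.00217,-.99999]);Y=np.array([np.cos(y),np.sin(y),0]);Y-=z*(Y@z);Y/=np.linalg.norm(Y);X=np.cross(Y,z)
Q=R.from_matrix(np.c_[X,Y,z]);d=dict(c);d['origin']=Q.apply(to)+[.5130,-.1234,.2059];d['rotation']=(Q*tq).as_quat()
print(at(d,277,193,.061),at(d,242,189,.04))
for a,b in [((457.5,48.5),(444.5,159)),((541.5,42),(525,155.5))]:
  p,r=at(d,*a,.08),at(d,*b,.08);e=p-r;print((p+r)/2,np.linalg.norm(e),np.degrees(np.arctan2(e[1],e[0])))
P=[at(d,*p,.026) for p in [(399,42),(388,170),(530,153)]];print(P,(P[0]+P[2])/2)
print(tool([.575,-.279,.16]),yaw())"
```

```text
time_s: 55.85
tcp_pos: [0.5163, -0.0529, 0.1772]
width: 0.0398
[ 0.5161 -0.1214  0.061 ] [ 0.5163 -0.0834  0.04  ]
[ 0.5968 -0.2772  0.08  ] 0.09326564708374437 0.5394049781126197
[ 0.5998 -0.3494  0.08  ] 0.09524937668981558 2.9182319365410216
[array([ 0.6606, -0.2458,  0.026 ]), array([ 0.5321, -0.2449,  0.026 ]), array([ 0.5482, -0.3991,  0.026 ])] [ 0.6044 -0.3225  0.026 ]
[-0.0625 -0.2251  0.0179] 89.03252051839432
```

```bash
python3 jog.py '-0.010 -0.0375 0 0;-0.010 -0.0375 0 0;-0.010 -0.0375 0 0;-0.010 -0.0375 0 0;-0.010 -0.0375 0 0;-0.011 -0.0375 0 -0.05;0 0 0.03 0;0 0 0.03 0;0 0 0 0;0 0 0 0;0 0 0 0' 0.035|grep -v or;python3 l.py; python3 -c "
from h import *
print(tool([.576,-.2785,.062]))"
```

```text
time_s: 56.77
tcp_pos: [0.5733, -0.2786, 0.1176]
width: 0.0351
[-0.00193553 -0.00257902 -0.9999948 ] [-0.52399027  0.61713287  1.49623288 -0.00373742  1.02861545 -2.12639463] 91.92168505742394
[-0.00279651  0.00017541  0.05564409]
```

```bash
python3 jog.py '-0.0025 0 0.025 0;0 0 0.02 0;0 0 0.01 0;0 0 0 0;0 0 0 0'|grep -v orient;python3 jog.py '0 0 0 0;0 0 0 0;0 0 0 0;0 0 0 0;0 0 0 0;0 0 0 0' 0 40|grep -v orient; python3 jog.py '0 0 -0.01 0;0 0 -0.02 0;0 0 -0.03 0;0 0 -0.04 0;0 0 0 0;0 0 0 0'|grep -v orient;python3 profs.py -.04 .085 .012;python3 -c "
from h import *
print(tool([.46,-.0878,.16]))"
```

```text
time_s: 57.18
tcp_pos: [0.576, -0.2789, 0.0632]
contact_force: [-0.4, -0.7, 0.2]
width: 0.0351
grip_force: 0.0
time_s: 57.68
tcp_pos: [0.5757, -0.2789, 0.0626]
contact_force: [-0.8, 1.0, 5.2]
width: 0.0095
grip_force: 40.0
time_s: 58.18
tcp_pos: [0.5766, -0.279, 0.1648]
contact_force: [0.4, 0.3, -1.5]
width: 0.0099
grip_force: 40.0
-40 [16 44 80] -38 [18 44 81] -36 [18 44 81] -34 [24 46 80] -32 [49 61 82] -30 [52 61 82] -28 [80 81 82] -26 [84 83 77] -24 [84 83 77] -22 [80 80 74] -20 [72 71 66] -18 [91 90 84] -16 [91 90 84] -14 [86 85 80] -12 [83 81 76] -10 [83 81 76] -8 [93 89 81] -6 [124 116 104] -4 [126 117 103] -2 [126 117 103] 0 [115 107  93] 2 [107 100  87] 4 [107 100  87] 6 [106  98  86] 8 [105  98  85] 10 [105  98  85] 12 [104  95  83] 14 [92 86 76] 16 [69 68 60] 18 [69 68 60] 20 [59 59 55] 22 [58 58 55] 24 [58 58 55] 26 [59 58 55] 28 [58 58 54] 30 [58 58 54] 32 [58 56 53] 34 [59 58 54] 36 [59 58 54] 38 [58 58 54] 40 [57 57 54] 42 [56 56 53] 44 [57 57 53] 46 [57 58 54] 48 [59 59 55] 50 [59 59 55] 52 [58 58 54] 54 [57 56 53] 56 [58 57 53] 58 [57 58 54] 60 [59 59 55] 62 [59 59 55] 64 [58 57 54] 66 [59 58 54] 68 [59 58 54] 70 [74 71 65] 72 [91 85 77] 74 [98 91 83] 76 [98 91 83] 78 [98 91 82] 80 [90 84 76] 82 [90 84 76] 84 [78 72 63] [0.1092575  0.19446489 0.00227265]
```

```bash
python3 jog.py '0.012 0.037 0 0.05;0.012 0.037 0 0;0.012 0.037 0 0;0.012 0.037 0 0;0.012 0.037 0 0;0.012 0.037 0 0;0.009 0.036 0 0;0 0 0 0;0 0 0 0;0 0 0 0'|grep -v orient;python3 l.py; python3 -c "
from h import *
print(tool([.495,-.0157,.12]))"
```

```text
time_s: 59.07
tcp_pos: [0.4969, -0.02, 0.1609]
contact_force: [-0.3, 0.6, -0.6]
width: 0.0094
grip_force: 40.0
[-0.00330375 -0.00244631 -0.99999155] [-0.13225056  0.33024867  1.84183183 -0.00346204  0.97246728 -1.68479042] 89.06618618753276
[0.00183062 0.00436247 0.04088201]
```

```bash
python3 jog.py '0.002 0.0045 0.02 0;0 0 0.02 0;0 0 0.015 0;0 0 0 0;0 0 0 0'|grep -v orient; python3 -c "
from h import *
print(tool([.495,-.0157,.0766]))"
```

```text
time_s: 59.48
tcp_pos: [0.4949, -0.0163, 0.106]
contact_force: [-0.1, -0.3, -0.9]
width: 0.0095
grip_force: 40.0
[-0.00019891  0.00068246  0.02941557]
```

```bash
python3 jog.py '0 0.0005 0.008 0;0 0 0.006 0;0 0 0.005 0;0 0 0 0;0 0 0 0'|grep -v orient; python3 jog.py '0 0 0.005 0;0 0 0.003 0;0 0 0 0;0 0 0 0'|grep -v orient
```

```text
time_s: 59.9
tcp_pos: [0.4951, -0.0148, 0.0875]
contact_force: [1.2, 3.4, -2.0]
width: 0.0093
grip_force: 40.0
time_s: 60.23
tcp_pos: [0.4949, -0.0148, 0.0793]
contact_force: [1.6, 3.0, -3.2]
width: 0.0094
grip_force: 40.0
```

```bash
python3 jog.py '0 0 0.002 0;0 0 0.0015 0;0 0 0 0;0 0 0 0'|grep -v orient;python3 jog.py '0 0 0 0;0 0 0 0;0 0 0 0;0 0 -0.02 0;0 0 -0.04 0;0 0 -0.04 0;0.04 0 0 0;0 0 0 0' 0.03|grep -v orient;  python3 -c "
from h import *
print(tool([.578,-.3494,.17]))"
```

```text
time_s: 60.57
tcp_pos: [0.4952, -0.0149, 0.0765]
contact_force: [-1.3, 5.0, 6.1]
width: 0.0094
grip_force: 40.0
time_s: 61.23
tcp_pos: [0.451, -0.0139, 0.1768]
contact_force: [-0.6, -0.2, -0.8]
width: 0.0302
grip_force: 0.0
[-0.13249657 -0.33333555  0.00733008]
```

```bash
python3 jog.py '-0.0147 -0.037 0 0;-0.0147 -0.037 0 0;-0.0147 -0.037 0 0;-0.0147 -0.037 0 0;-0.0147 -0.037 0 0;-0.0147 -0.037 0 0;-0.0147 -0.037 0 0;-0.0147 -0.037 0 0;-0.0147 -0.037 0 -0.05;0 0 0.02 0;0 0 0 0;0 0 0 0' 0.035|grep -v orient;  python3 -c "
from h import *
print(tool([.578,-.3494,.063]),yaw())"
```

```text
time_s: 62.23
tcp_pos: [0.5809, -0.3487, 0.1553]
contact_force: [0.5, 0.3, 0.0]
width: 0.035
grip_force: 0.0
[ 0.00248646 -0.0005332   0.09235791] 91.8628788892012
```

```bash
python3 jog.py '0.002 0 0.035 0;0 0 0.03 0;0 0 0.017 0;0 0 0.01 0;0 0 0 0;0 0 0 0'|grep -v orient;python3 jog.py '0 0 0 0;0 0 0 0;0 0 0 0;0 0 0 0;0 0 0 0;0 0 0 0' 0 40|grep -v orient; python3 jog.py '0 0 -0.01 0;0 0 -0.02 0;0 0 -0.03 0;0 0 -0.04 0;0 0 0 0;0 0 0 0'|grep -v orient;python3 profs.py -.04 .085 .012|tr ']' '\n'|awk '{print $1,$2,$3,$4}'|paste -sd';' ;python3 -c "
from h import *
print(tool([.496,-.088,.16]))"
```

```text
time_s: 62.73
tcp_pos: [0.5802, -0.3493, 0.066]
contact_force: [0.1, -0.3, 0.6]
width: 0.0348
grip_force: 0.0
time_s: 63.23
tcp_pos: [0.58, -0.3498, 0.0654]
contact_force: [-1.5, -0.2, 3.8]
width: 0.0098
grip_force: 40.0
time_s: 63.73
tcp_pos: [0.5808, -0.3499, 0.1676]
contact_force: [-0.8, 1.0, -1.3]
width: 0.0095
grip_force: 40.0
-40 [13 35 66;-38 [13 35 66;-36 [14 36 67;-34 [15 38 68;-32 [15 38 68;-30 [31 48 71;-28 [67 74 82;-26 [67 74 82;-24 [91 92 89;-22 [92 91 85;-20 [90 88 83;-18 [90 88 83;-16 [102 100 94;-14 [101 99 94;-12 [101 99 94;-10 [102 100 92;-8 [116 111 99;-6 [116 111 99;-4 [136 127 113;-2 [129 120 106;0 [129 120 106;2 [107 99 87;4 [101 94 81;6 [101 94 81;8 [103 96 83;10 [104 96 84;12 [97 92 80;14 [97 92 80;16 [82 78 70;18 [63 60 56;20 [63 60 56;22 [58 56 52;24 [68 66 61;26 [68 66 61;28 [65 63 59;30 [61 59 56;32 [61 59 56;34 [60 59 55;36 [59 58 54;38 [71 68 65;40 [65 64 59;42 [63 62 57;44 [63 62 57;46 [59 59 55;48 [60 60 55;50 [60 60 55;52 [67 65 61;54 [64 63 59;56 [64 63 59;58 [63 62 56;60 [59 58 54;62 [59 58 54;64 [60 59 55;66 [80 77 70;68 [80 77 70;70 [99 94 86;72 [106 99 91;74 [106 99 91;76 [106 99 90;78 [107 100 91;80 [107 100 91;82 [107 100 91;84 [106 100 90;   
[0.07523053 0.26397252 0.0047257 ]
```

```bash
python3 jog.py '0.011 0.037 0 0.05;0.011 0.037 0 0;0.011 0.037 0 0;0.011 0.037 0 0;0.011 0.037 0 0;0.009 0.037 0 0;0.006 0.037 0 0;0 0 0.02 0;0 0 0 0;0 0 0 0'|grep -v orient; python3 -c "
from h import *
print(tool([.4957,-.0872,.108]),yaw())"
```

```text
time_s: 64.62
tcp_pos: [0.5115, -0.0896, 0.143]
contact_force: [0.0, -0.4, -0.3]
width: 0.0093
grip_force: 40.0
[0.01563664 0.00224887 0.03511259] 89.06833077380465
```

```bash
python3 jog.py '0.0155 0.002 0 0;0 0 0.02 0;0 0 0.013 0;0 0 0 0;0 0 0 0'|grep -v orient; python3 -c "
from h import *
print(tool([.4957,-.0872,.0794]),yaw())"
```

```text
time_s: 65.03
tcp_pos: [0.4968, -0.0885, 0.1113]
contact_force: [0.2, -0.1, -1.4]
width: 0.0097
grip_force: 40.0
[0.0010617  0.00130534 0.03189077] 88.96399566409342
```

```bash
python3 jog.py '0.001 0.001 0.008 0;0 0 0.006 0;0 0 0.006 0;0 0 0 0;0 0 0 0'|grep -v orient; python3 jog.py '0 0 0.005 0;0 0 0.003 0;0 0 0 0;0 0 0 0'|grep -v orient
```

```text
time_s: 65.45
tcp_pos: [0.4957, -0.0866, 0.091]
contact_force: [0.2, 0.9, -1.5]
width: 0.0094
grip_force: 40.0
time_s: 65.78
tcp_pos: [0.4956, -0.0866, 0.083]
contact_force: [1.2, 3.2, -1.5]
width: 0.0096
grip_force: 40.0
```

```bash
python3 jog.py '0 0 0.002 0;0 0 0.002 0;0 0 0 0;0 0 0 0'|grep -v orient;python3 jog.py '0 0 0 0;0 0 0 0;0 0 0 0;0 0 -0.02 0;0 0 -0.04 0;0 0 -0.04 0;0 0 -0.02 0;0.04 0 0 0;0.04 0 0 0;0.04 -0.01 -0.01 0;0.04 -0.01 -0.01 0;0 0 0 0' 0.03|grep -v orient;  python3 -c "
from h import *
im=robot.get_image('scene')[:,:,::-1]; t=robot.get_image('top')[:,:,::-1]
a=cv2.resize(im[145:275,255:425],(560,428),interpolation=2); b=cv2.resize(t[180:260,240:340],None,fx=2.3,fy=2.3,interpolation=2)
o=np.zeros((428,800,3),np.uint8);o[:,:560]=a;o[:b.shape[0],565:565+b.shape[1]]=b;cv2.imwrite('pics/end.png',o)"
```

```text
time_s: 66.12
tcp_pos: [0.4959, -0.0866, 0.0792]
contact_force: [0.9, 2.3, -1.2]
width: 0.0092
grip_force: 40.0
time_s: 67.12
tcp_pos: [0.3329, -0.1036, 0.2204]
contact_force: [0.2, -0.4, 0.2]
width: 0.0301
grip_force: 0.0
```

View pics/end.png

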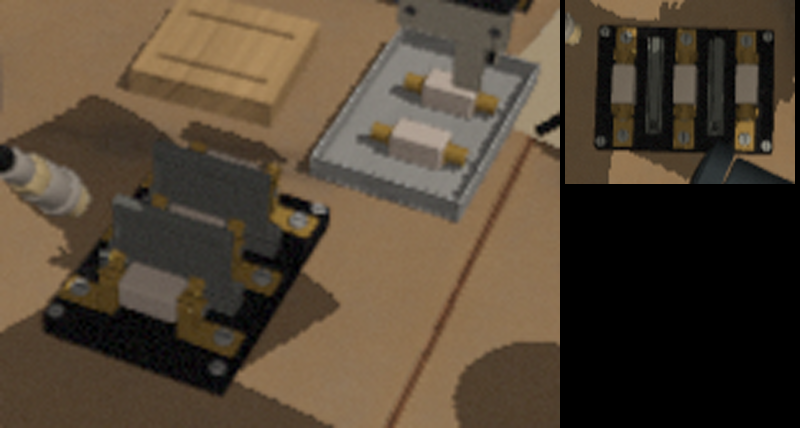

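```bash
python3 -c "
from h import *
print(tool([.514,-.0870,.13]))"; python3 jog.py '-0.035 0.003 0.015 0;-0.035 0.003 0.015 0;-0.035 0.003 0.015 0;-0.035 0.003 0.015 0;-0.035 0.003 0.015 0;0 0 0 0;0 0 0 0' 0 20|grep -v orient;python3 -c "
from h import *
print(tool([.514,-.0870,.1]))"
```

```text
[-0.17665506  0.02039538  0.08996182]
time_s: 67.8
tcp_pos: [0.5132, -0.0906, 0.1415]
contact_force: [0.3, -0.1, 0.5]
width: 0.0009
grip_force: 0.0
[-0.00099953  0.00372705  0.04150463]
```

```bash
python3 jog.py '0 0.0037 0.025 0;0 0 0.013 0;0 0 0 0;0 0 0 0'|grep -v orient; python3 jog.py '0 0 0.003 0;0 0 0.003 0;0 0 0.001 0;0 0 0 0;0 0 0 0'|grep -v orient
```

```text
time_s: 68.13
tcp_pos: [0.5119, -0.0878, 0.1062]
contact_force: [0.5, -0.1, 0.8]
width: 0.0003
grip_force: 0.0
time_s: 68.55
tcp_pos: [0.5124, -0.0879, 0.0991]
contact_force: [-0.0, 0.4, -0.4]
width: 0.0006
grip_force: 0.0
```

```bash
python3 jog.py '0 0 0.003 0;0 0 0.0015 0;0 0 0 0;0 0 0 0'|grep -v orient; python3 jog.py '0 0 0.0012 0;0 0 0 0;0 0 0 0'|grep -v orient
```

```text
time_s: 68.88
tcp_pos: [0.5124, -0.0879, 0.0944]
contact_force: [0.7, 0.3, 1.8]
width: 0.0006
grip_force: 0.6
time_s: 69.13
tcp_pos: [0.5124, -0.088, 0.0942]
contact_force: [-5.0, 0.4, 15.0]
width: 0.0007
grip_force: 7.8
```

Top of the barrier is at 94 mm, so it is fully down. Retreat and hand in.

```bash
python3 jog.py '0 0 -0.01 0;0 0 -0.03 0;0 0 -0.04 0;0 0 -0.04 0;0.04 0 0 0;0.04 0 0 0;0.04 0 0 0;0 0 0 0;0 0 0 0'|grep -v orient; python3 -c "
from plant import robot
print(robot.sign_off())"
```

```text
time_s: 69.88
tcp_pos: [0.3916, -0.0855, 0.214]
contact_force: [0.2, -0.0, -0.2]
width: 0.0003
grip_force: 0.0
the job is handed in; nothing more can be done
None
```

I handed the job in at about 70 s of the 208 s allowed: both blown fuses that were present (poles 0 and 1) are in the scrap tray, three new fuses are pressed home, and both barriers are down in their slots; sign-off returned no verdict.

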